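# Hang the lift-off gate of the caliper test stand

### The arm

A 6-joint arm with a two-finger parallel gripper is mounted at the origin on the work surface. World frame = base frame: x ahead of the robot, y to its left, z up, the work surface at z = 0. Lengths are in mm, angles in rad, forces in N, time in s.
With the tool pointing down it reaches from about 350 to 800 mm from the base axis. Payload 7.3 kg.
Tool frame: the origin (TCP) lies midway between the tips of the shut fingers; the grasp point (between the pads) lies 19 mm behind it; y points along the fingers, x is the direction in which the jaws open and shut, and the axes are right-handed (so a half turn about y gives the same grasp; the last joint's range is limited). The gripper opens to 85 mm and grips with 20 to 120 N. Pads are 22 mm wide; open, the fingers measure 114 mm over their backs; the gripper's body (76 mm by 85 mm) begins 54 mm behind the grasp point. The pads swing forward as they close: fully open they stand 13 mm farther back than shut.
Start: joints at [-1.418, 0.342, 1.524, -0, 1.275, -0.146], TCP at [154.568, -501.75, 231.322] pointing down, gripper open.
Joint ranges: [-2.53, 2.53], [-0.77, 2.02], [0.04, 2.7], [-1, 4.14], [0.28, 2.66], [-3.11, 3.11]. Speed limits (rad/s): [2.57, 2.57, 3.14, 3.14, 3.14, 3.14].

### API

Orientations are given as a unit quaternion [x, y, z, w].
In Python, from plant import robot gives the robot as it stands.
- The arm moves only by the tool servo_tool, never from a script. Its argument "plan" is a list of rows, each an object with "dr": the turn, a rotation vector about the tool's x, y, z in degrees, a list of three; "delta_pos": the shift along the tool's x, y, z in mm, a list of three; "jaw": the finger opening in mm, from 0 to 85.4. In form: [{"dr": [rx, ry, rz], "delta_pos": [tx, ty, tz], "jaw": jaw}, ...]. A call has 1 to 10 rows; each row is the pose to reach, as a shift and turn from the pose measured when the call began, along the tool's axes at that moment; what a row does not reach only later rows make up. A row lasts 1/8 s, in which the tool goes at most 62.5 mm and 10.7 degrees, less where a joint would pass 70% of its speed; a pose out of reach is approached as far as the arm can. A call with a gripper value outside its range is refused whole. The fingers move at their own pace and stop on an object; "squeeze" is the grip in N (left out, the last holds). Time passes only in rows, so rows that repeat a pose let the fingers close. It gives the time, the measured TCP pose, the force and the opening at its end, in the units of the state.
- robot.state(): the state, without advancing time (a new reading comes with each control period).
- robot.camera(name): name is "scene" or "side" or "wrist"; returns (picture, depth): 420x560x3 uint8, red, green, blue; 420x560 float32, mm along the optical axis (not along the pixel's ray), 0 where there is no reading.
- robot.get_calibration(name): a dict with "fx", "fy", "cx", "cy" (pixels), "R" (3x3) and "t" (3): a world point X has camera coordinates R X + t. Camera axes: x right, y down, z forward; pixel columns grow to the right and rows downward; lengths in mm; the calibration is good to about 2 mm. The wrist camera is an equidistant fisheye: a pixel r from the principal point sees the ray r / f radians off the axis. A picture is of the moment at which its call begins: read the wrist's pose just before it. get_calibration takes no time and is no camera call; for the wrist camera it gives the pose at the moment of the call.
- robot.sign_off(): hands the job in, once; it reports no verdict.
Trained networks look in the newest picture that a camera, given by its name, has taken for a name from the list of things; names that differ only in an ending like _2 or _b are one class to them, and where a whole thing is asked for, a point or a joint stands for the part that bears it (a point fixed in the world has none). Each returns a list of dicts, best first, with "conf" (0 to 1); they miss things now and then, are a little off and sometimes report something else, mostly with a low value. They report only what shows in the picture. A call takes as long as a camera call. They do not tell look-alikes from the thing itself.
- robot.outline_of(query, camera): "region" (420x560 bool, what is visible of it) and "bbox" ([left, top, width, height] in pixels, round what is visible of it).
- robot.place_of(query, camera): "location" ([column, row] in pixels: a listed point, or the origin of a listed thing).
The state is a dict: "clock": time; "q": joint angles; "dq": joint speeds; "joint_torque": joint torques, N m; "tool_pos": TCP position; "eef_rot": TCP orientation; "wrist_force": force on the tool from outside, world axes, zero at the start; "torque": the same for the moment, N m; "opening": finger opening in mm.
Only numpy, scipy, OpenCV 4.12 (cv2) and the standard library are available. Lean on these libraries where they do the work, as an engineer would, in place of code of your own. Each camera call takes 0.05 s, during which the arm holds its last target.

### The job

Get the caliper test stand ready for a pressure test: first push the spacer block that sticks out of the doorway fully home into the caliper's slot. Then lift the gate that stands on the bench beside the stand and, holding it well open (at least a third of the way), lower both its knuckles together onto the two pintle pins, all the way down before you let go rather than dropping it. Finally swing the gate fully shut, tip the latch bar over so that it lies level across the gate, and let go, leaving the other things on the bench where they are.

Things in the scene. Friction and masses are not known exactly. Their poses are not given: they have to be found in the camera images.
- stand: Fixed caliper test stand: 245 x 280 x 12 mm steel base plate, cast caliper on it (top 105 mm above the bench), two grey posts 202 mm high at the front, clear side screens 130 mm high behind them, open top and back. Origin: bench level, on the caliper slot's centre line. x: from the doorway (robot side) to the back; y left; z up. Hinge post centre x -90, y 106 mm; latch post x -90, y -105 mm.
- slot_home (a point): Where the spacer block's centre belongs: 42 mm above the bench, over the stand's origin, axes as the stand's. The caliper's disc slot is 32 mm wide, open at front and top, and runs along x from 50 mm in front of this point (its mouth) to the caliper's bridge 60 mm behind it, which stops the block. Its floor is the base plate.
- spacer_mid (a point): Centre of the loose plastic spacer block, 120 mm long (its own x, along the slot), 28 mm wide, 60 mm high, about 0.23 kg; it stands in for the brake disc. It stands on the base plate, rear end in the caliper's slot, front end sticking out through the doorway; it slides with 1 to 4 N. Home, its rear end is against the bridge and its centre is at slot_home.
- pintle_low (a point): Lower pintle on the hinge post: the point on the upright pin's axis at its flat shoulder (46 mm above the bench; x -124, y +106 mm in the stand's frame). Steel pin 12 mm thick, 34 mm high above the shoulder, its upper 12 mm tapering to 5 mm. Shoulder 24 mm across. Axes as the stand's.
- pintle_high (a point): Upper pintle, same size, on the same upright axis exactly 100 mm above the lower one.
- gate_mid (a point): Centre of the loose lift-off gate, about 0.5 kg: aluminium frame 180 wide, 170 high, 28 mm thick with a thin recessed steel sheet, standing upright on the bench left of the stand. Own z up, y along the width to the knuckle edge, x through the thickness; the -x face becomes the outer face. Top rail (28 mm high and thick, top 85 mm above this point) can be gripped from above across its thickness.
- gate_top (a point): Middle of the gate's top edge, 85 mm above gate_mid, axes as the gate's. The gate balances within 8 mm of here. Hung, it is 196 mm above the bench. Shut, the gate's axes are parallel to the stand's and its back meets a rubber stop on the latch post; it opens clockwise seen from above (its yaw falls below the stand's), latch edge towards the robot. Only knuckle friction holds it at an angle.
- knuckle_low (a point): Lower knuckle of the gate: steel barrel 26 mm across, 26 mm high, with a 15 mm bore right through. The point lies on the bore's axis at the barrel's underside: 114 mm from the panel's middle along the gate's +y and 65 mm below gate_mid. Fully lowered, it coincides with pintle_low.
- knuckle_high (a point): Upper knuckle, same size, on the same axis exactly 100 mm above the lower one. Fully lowered, it coincides with pintle_high.
- latch (a joint): Latch bar, 90 mm flat steel bar with a ball knob, pivoted on the latch post about the stand's x (pivot x -149, y -113 mm, 135 mm up). In rad: 0 = leaning outwards 0.35 past upright, on its stop; 0.35 = upright; 1.92 = level, towards the stand's +y, across the front of the shut gate. Past upright it falls over by itself and stops level; needs under 1 N at the knob. An open gate blocks it.
- latch_knob (a point): Centre of the 22 mm ball knob on the latch bar's end, 90 mm from the pivot. At the start some 220 mm above the bench (higher than the gate and posts) and about 31 mm further out (the stand's -y) than the pivot.
- spare_caliper: Bystander: loose dusty grey caliper, 138 x 136 mm, 94 mm high, 2.4 kg. Origin on the bench under its slot. Leave it alone.
- bolt_tray: Bystander: open steel tray 120 x 180 x 30 mm with stainless banjo bolts and two copper washers. Origin at the centre of its underside. Leave it alone.
- pad_a: Bystander: brake pad lying flat, 60 x 124 x 16 mm. Origin at the centre of its underside. Leave it alone.
- pad_b: Bystander: second brake pad, same as the first. Leave it alone.
- piston: Bystander: hollow caliper piston standing open end up, 54 mm across, 45 mm high. Origin at the centre of its underside. Leave it alone.
- cleaner_can: Bystander: grey can 66 mm across, 190 mm high. Origin at the centre of its underside. Leave it alone.
- spanner: Bystander: steel spanner, 200 mm long. Leave it alone.
- mallet: Bystander: hammer, 260 mm long. Leave it alone.
Things that resemble listed ones, but are neither listed nor needed, are in the scene too. Of the things that look like the part that bears spacer_mid, the smallest one is meant.

How it is judged (in metres and radians):
On the way, in this order (a step that is already met when the one before it is completed fails the run):
1. the spacer block is pushed home in the caliper's slot (within 6 mm of the bridge) (x of spacer_mid in the frame of stand above -0.006 m), for 0.1 s.
2. the gate is lifted off the bench (by 30 mm or more) in the gripper (height (world z) of gate_mid above 0.115 m and contact force between the fingers and gate above 1 N), for 0.1 s.
3. both knuckles are fully down on their pintles (each within 6 mm) with the gate still held and open by at least 0.45 rad (distance between knuckle_low and pintle_low below 0.006 m and distance between knuckle_high and pintle_high below 0.006 m and contact force between the fingers and gate above 0.5 N and angle between the x axis of gate_mid and the x axis of stand, either way round above 0.45 rad), for 0.1 s.
4. the gate, on both pintles, is swung shut (within 0.07 rad) (distance between knuckle_low and pintle_low below 0.006 m and distance between knuckle_high and pintle_high below 0.006 m and angle between the x axis of gate_mid and the x axis of stand, either way round below 0.07 rad), for 0.1 s.
5. the latch bar lies level across the gate (value of joint latch above 1.83 rad), for 0.1 s.
At the end, for the whole second after the job is handed in: The spacer block is home in the caliper's slot (within 6 mm), both knuckles of the gate sit fully down on their pintles (each within 6 mm), the gate is shut (within 0.07 rad) across the doorway and the latch bar lies level across it (joint above 1.83 rad) (all of step 4 and x of spacer_mid in the frame of stand above -0.006 m and y of gate_mid in the frame of stand below 0.02 m and value of joint latch above 1.83 rad); the robot touches nothing.
It fails at once if the gate is dropped or flung (faster than 0.5 m/s while the gripper does not hold it) (linear speed of gate above 0.5 m/s and contact force between the fingers and gate below 0.3 N).
It fails at once if a bystander is moved by more than 30 mm (distance of any of spare_caliper, bolt_tray, pad_a, pad_b, piston, cleaner_can, spanner, mallet from where it was at the start of the episode above 0.03 m).
It also fails if it takes over 72 s, if anything falls off the work surface, if the arm or the gripper's body presses on something with over 40 N, if the wrist force passes 120 N, or if a joint passes its speed limit or range.

## Working session

There is one attempt and no reset: what is moved stays moved. The work goes in short steps, Python scripts to look and compute and a tool call to move; the robot and the scene stay as the last step left them, time stands still between calls to the robot, and variables do not carry over. Pictures are saved under pics/ and viewed, and the job is handed in when it is done.

Besides the shell and the picture viewer there is one more tool, called after ">>>" as name(argument=value, ...) on one line, values as JSON. servo_tool: Moves the arm, as the interface text tells. Its arguments: {"type":"object","properties":{"plan":{"type":"array","items":{"type":"object","properties":{"dr":{"type":"array","items":{"type":"number"}},"delta_pos":{"type":"array","items":{"type":"number"}},"jaw":{"type":"number"}}}},"squeeze":{"type":"number"}},"required":["plan"]}

```bash
ls -la; mkdir -p pics; python3 - <<'E'
from plant import robot
import cv2, numpy as np
print(robot.state())
for n in ["scene","side","wrist"]:
    p,d=robot.camera(n)
    cv2.imwrite(f"pics/{n}0.png",cv2.cvtColor(p,cv2.COLOR_RGB2BGR)); np.save(f"pics/{n}0.npy",d)
    c=robot.get_calibration(n); print(n,{k:np.round(np.array(v),4).tolist() for k,v in c.items()})
E
```

```text
total 12
drwxr-xr-x  3 agent agent 4096 Dec  7 01:18 .
drwxr-xr-x 23 root  root  4096 Dec  7 01:18 ..
drwxr-xr-x  2 agent agent 4096 Dec  7 01:18 pics
{'clock': 0.0, 'q': array([-1.41796801e+00,  3.42726464e-01,  1.52502835e+00,  5.01153146e-06,
        1.27542710e+00, -1.45975525e-01]), 'dq': array([ 5.09383755e-04, -2.56122225e-04, -3.47427902e-04, -1.07137961e-04,
       -4.26979931e-04, -5.77667400e-06]), 'joint_torque': array([-8.50368033e-04, -4.33690703e+01, -2.46007830e+01, -1.65021024e-04,
        7.98988767e-03,  6.42679243e-08]), 'tool_pos': array([ 154.51930479, -501.31212458,  230.62007934]), 'eef_rot': array([-0.56845587,  0.42040453, -0.41960957,  0.56925018]), 'wrist_force': array([ 0.75804087,  0.95528403, -0.17640694]), 'torque': array([ 0.00455236, -0.03721851, -0.0115719 ]), 'opening': 85.29840904255951}
scene {'fx': 380.7498, 'fy': 380.7498, 'cx': 274.9258, 'cy': 205.3228, 'R': [[0.8319, 0.5549, 0.0068], [0.3508, -0.5163, -0.7813], [-0.43, 0.6523, -0.6241]], 't': [-424.9032, -52.9258, 1491.7791]}
side {'fx': 402.26, 'fy': 402.26, 'cx': 283.6582, 'cy': 212.8579, 'R': [[-0.9984, -0.0569, -0.0017], [-0.0291, 0.5356, -0.844], [0.0489, -0.8426, -0.5364]], 't': [502.9975, 142.3129, 1415.2202]}
wrist {'fx': 325.1923, 'fy': 325.1923, 'cx': 276.9987, 'cy': 213.4609, 'R': [[0.294, -0.9558, -0.0015], [-0.9049, -0.2788, 0.3214], [-0.3077, -0.0931, -0.9469]], 't': [-524.5429, -41.5551, 380.5163]}
```

View pics/scene0.png

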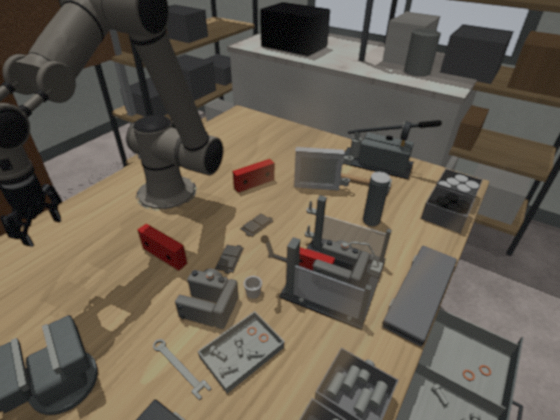

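View pics/side0.png

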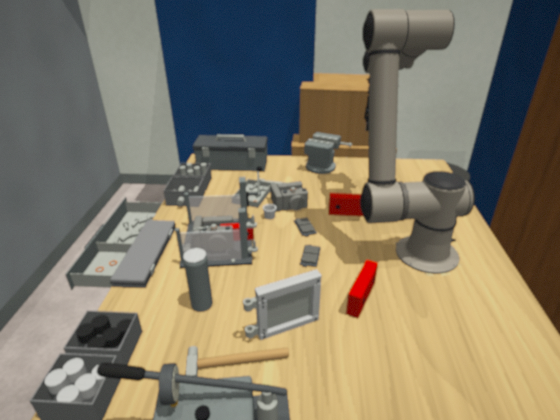

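View pics/wrist0.png

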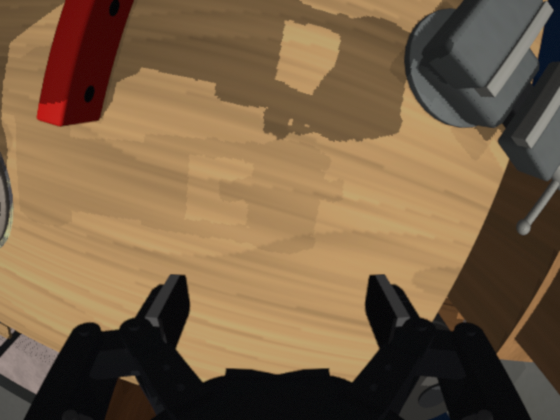

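```bash
cat > h.py <<'E'
from plant import robot
import cv2, numpy as np
from scipy.spatial.transform import Rotation as Rot
def ray(cal,u,v,wrist=False):
    R=np.array(cal['R']);t=np.array(cal['t'])
    x=(u-cal['cx'])/cal['fx'];y=(v-cal['cy'])/cal['fy']
    if wrist:
        r=np.hypot(x,y); s=np.sin(r)/r if r>1e-9 else 1
        d=np.array([x*s,y*s,np.cos(r)])
    else: d=np.array([x,y,1.])
    return -R.T@t, R.T@d   # d has z=1 for pinhole
def back(cal,u,v,depth,wrist=False):
    o,d=ray(cal,u,v,wrist)
    zc=(np.array(cal['R'])@d)[2]
    return o+d*depth/zc
def tri(rays):
    A=np.zeros((3,3));b=np.zeros(3)
    for o,d in rays:
        d=d/np.linalg.norm(d);P=np.eye(3)-np.outer(d,d);A+=P;b+=P@o
    X=np.linalg.solve(A,b)
    res=[np.linalg.norm((np.eye(3)-np.outer(d,d)/(d@d))@(X-o)) for o,d in rays]
    return X,res
def proj(cal,X,wrist=False):
    c=np.array(cal['R'])@X+np.array(cal['t'])
    if wrist:
        r=np.hypot(c[0],c[1]);th=np.arctan2(r,c[2]);k=th/r
        return cal['cx']+cal['fx']*c[0]*k,cal['cy']+cal['fy']*c[1]*k
    return cal['cx']+cal['fx']*c[0]/c[2],cal['cy']+cal['fy']*c[1]/c[2]
E
python3 - <<'E'
from h import *
D={n:np.load(f"pics/{n}0.npy") for n in ["scene","side"]}
for q in ["stand","slot_home","spacer_mid","pintle_low","pintle_high","gate_mid","gate_top","knuckle_low","knuckle_high","latch_knob","cleaner_can","mallet"]:
    L={}
    for n in ["scene","side"]:
        c=robot.get_calibration(n)
        r=robot.place_of(q,n); L[n]=[(np.round(k['location'],1),round(k['conf'],2)) for k in r[:3]]
    out=""
    if L['scene'] and L['side']:
        X,res=tri([ray(robot.get_calibration(n),*L[n][0][0]) for n in L])
        out=np.round(X,1),np.round(res,1)
    print(q,L,out)
print(robot.state()['clock'])
E
```

```text
stand {'scene': [(array([329.8, 277.1]), 0.75), (array([320.3, 153.9]), 0.24)], 'side': [(array([222.7, 240.5]), 0.65)]} (array([730.7, -31.7,   2.9]), array([1.1, 1.1]))
slot_home {'scene': [(array([334.9, 270.5]), 0.71), (array([308.9, 207.2]), 0.5), (array([370.4, 221. ]), 0.43)], 'side': [(array([221.7, 233. ]), 0.88)]} (array([736.8, -29.5,  36.6]), array([6.7, 6.7]))
spacer_mid {'scene': [(array([162.5, 244.3]), 0.71), (array([254.3, 176.7]), 0.71), (array([314., 263.]), 0.64)], 'side': [(array([361. , 289.7]), 0.92), (array([347.8, 204.1]), 0.62), (array([234.1, 235.7]), 0.44)]} (array([ 131.2,  -90.9, -198.9]), array([84.5, 84.5]))
pintle_low {'scene': [(array([203.5, 307.1]), 0.72), (array([308.6, 233.2]), 0.67)], 'side': [(array([255.2, 247.5]), 0.78)]} (array([ 537.6, -243.5, -117. ]), array([113.3, 113.3]))
pintle_high {'scene': [(array([309.5, 208.3]), 0.87)], 'side': [(array([253.3, 224.7]), 0.9)]} (array([597.4,  65.6, 144.5]), array([1.7, 1.7]))
gate_mid {'scene': [(array([318.6, 163.3]), 0.89)], 'side': [(array([288.2, 304. ]), 0.78)]} (array([467.6, 372. , 102.6]), 
[... 347 characters left out ...]
), array([1.6, 1.6]))
knuckle_high {'scene': [(array([347.6, 164.6]), 0.67), (array([321.2, 150.3]), 0.58)], 'side': [(array([249.3, 308. ]), 0.72)]} (array([569.1, 406.6, 116.1]), array([0.1, 0.1]))
latch_knob {'scene': [(array([266.7, 241.2]), 0.61)], 'side': [(array([260.7, 169.9]), 0.63), (array([308.2, 228.1]), 0.5), (array([239.3, 360.1]), 0.18)]} (array([ 604.2, -189.2,  213.8]), array([5.2, 5.2]))
cleaner_can {'scene': [(array([371.8, 217.9]), 0.81)], 'side': [(array([203.6, 307.2]), 0.82)]} (array([727.3, 301.3,   2.1]), array([2.3, 2.3]))
mallet {'scene': [(array([356.2, 180.1]), 0.76)], 'side': [(array([238.7, 358.3]), 0.64)]} (array([589.9, 479.8,  10.3]), array([2.4, 2.4]))
1.35
```

```bash
python3 - <<'E'
import cv2
a=cv2.imread('pics/scene0.png');
cv2.imwrite('pics/scene0c.png',cv2.resize(a[130:330,220:420],None,fx=3,fy=3,interpolation=cv2.INTER_CUBIC))
a=cv2.imread('pics/side0.png');
cv2.imwrite('pics/side0c.png',cv2.resize(a[150:350,160:360],None,fx=3,fy=3,interpolation=cv2.INTER_CUBIC))
E
```

```text
(no output)
```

View pics/scene0c.png

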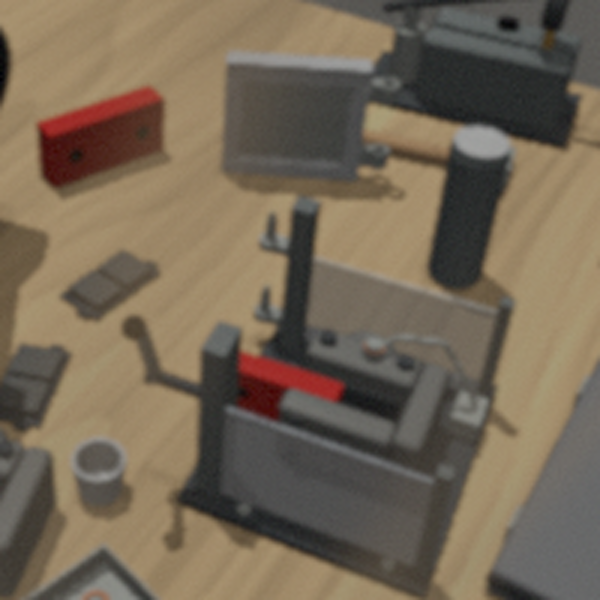

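View pics/side0c.png

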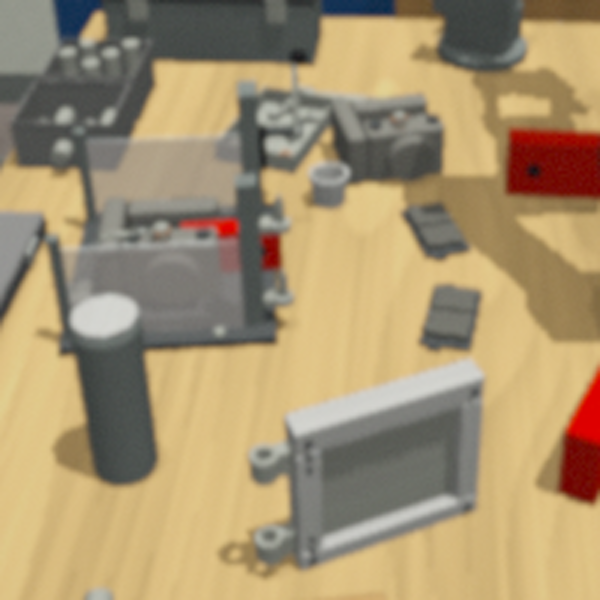

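Possible spacers, in the scene picture: red blocks at (162,247) and (254,176), which are larger and lie free on the bench, and the one in the stand doorway at (314,260). The doorway one fits the description and is the smallest. The crop shows it between the posts with its rear in the slot. The gate is at scene (319,165) and the latch knob at (266,240).

Next I'll work out the tool frame and the stand geometry.

```bash
python3 - <<'E'
from h import *
s=robot.state()
R=Rot.from_quat(s['eef_rot']).as_matrix(); print(np.round(R,3))
c=robot.get_calibration('wrist'); Rc=np.array(c['R']);t=np.array(c['t'])
o=-Rc.T@t; print('cam in tool',np.round(R.T@(o-s['tool_pos']),1)); print('cam axes (cols) in tool',np.round(R.T@Rc.T,3))
# depth based check of red blocks
p,d=robot.camera('scene');cal=robot.get_calibration('scene')
hsv=cv2.cvtColor(p,cv2.COLOR_RGB2HSV); m=((hsv[...,0]<8)|(hsv[...,0]>172))&(hsv[...,1]>150)&(hsv[...,2]>60)
n,lab,st,ce=cv2.connectedComponentsWithStats(m.astype(np.uint8))
for i in range(1,n):
    if st[i,4]<80: continue
    vs,us=np.nonzero((lab==i)&(d>0)); P=np.array([back(cal,u,v,d[v,u]) for u,v in zip(us,vs)])
    print(st[i],ce[i].round(1),P.min(0).round(0),P.max(0).round(0))
    top=P[P[:,2]>np.percentile(P[:,2],97)-4]; r=cv2.minAreaRect(top[:,:2].astype(np.float32)); print(' top rect',r,top[:,2].mean())
E
```

```text
[[ 0.294  0.     0.956]
 [-0.956 -0.     0.294]
 [ 0.    -1.     0.   ]]
cam in tool [   0.3 -142.1   82.7]
cam axes (cols) in tool [[ 1.    -0.    -0.   ]
 [ 0.    -0.322  0.947]
 [-0.    -0.947 -0.322]]
[233 159  40  33 629] [249.3 174.7] [211. 144.   6.] [298. 311.  91.]
 top rect ((255.482421875, 228.57931518554688), (166.5093536376953, 40.51564407348633), 67.65592956542969) 87.35174391093
[ 138  224   49   46 1102] [162.4 246.1] [ 167. -274.    6.] [ 338. -229.   91.]
 top rect ((252.05592346191406, -251.9627685546875), (38.693206787109375, 169.4623565673828), 88.54344177246094) 87.02413719807976
[299 248  36  21 372] [312.7 257.4] [ 626. -127.   12.] [732.  33. 161.]
 top rect ((693.1127319335938, -59.32048797607422), (99.36821746826172, 101.41006469726562), 26.813886642456055) 73.05565470231417
```

>>> servo_tool(plan=[{"delta_pos": [-337,-99,507],"dr": [0,13,0],"jaw": 0},{"delta_pos": [-337,-99,507],"dr": [0,13,0],"jaw": 0},{"delta_pos": [-337,-99,507],"dr": [0,13,0],"jaw": 0},{"delta_pos": [-337,-99,507],"dr": [0,13,0],"jaw": 0},{"delta_pos": [-337,-99,507],"dr": [0,13,0],"jaw": 0},{"delta_pos": [-337,-99,507],"dr": [0,13,0],"jaw": 0},{"delta_pos": [-337,-99,507],"dr": [0,13,0],"jaw": 0},{"delta_pos": [-337,-99,507],"dr": [0,13,0],"jaw": 0},{"delta_pos": [-337,-99,507],"dr": [0,13,0],"jaw": 0},{"delta_pos": [-337,-99,507],"dr": [0,13,0],"jaw": 0}])

```text
clock: 2.65
tool_pos: [541.0, -28.4, 330.8]
eef_rot: [-0.518, 0.481, -0.482, 0.518]
wrist_force: [1.3, -1.3, 0.6]
opening: -0.0
```

```bash
python3 - <<'E'
from h import *
c=robot.get_calibration('wrist'); s=robot.state()
print(s['clock'],s['tool_pos'],s['q'],np.round(Rot.from_quat(s['eef_rot']).as_matrix(),3))
p,d=robot.camera('wrist'); np.savez('pics/w1.npz',p=p,d=d,R=c['R'],t=c['t'])
cv2.imwrite('pics/w1.png',cv2.cvtColor(p,cv2.COLOR_RGB2BGR))
for q in ["slot_home","spacer_mid","pintle_low","pintle_high","latch_knob","stand"]:
    print(q,[(np.round(k['location'],1).tolist(),round(k['conf'],2),np.round(back(c,*k['location'],d[int(k['location'][1]),int(k['location'][0])],True),0).tolist()) for k in robot.place_of(q,'wrist')[:3]])
E
```

```text
2.65 [541.02390138 -28.40323437 330.75556644] [-1.93839996e-01  3.18193434e-01  1.28675461e+00 -1.74688531e-04
  1.53598567e+00  1.30433117e+00] [[ 0.073  0.001  0.997]
 [-0.997 -0.     0.073]
 [ 0.    -1.     0.001]]
slot_home [([283.0, 20.4], 0.97, [750.0, -22.0, 11.0])]
spacer_mid [([122.6, 320.1], 0.75, [271.0, 219.0, 60.0]), ([289.7, 69.1], 0.7, [672.0, -34.0, 72.0])]
pintle_low [([209.7, 124.2], 0.74, [599.0, 57.0, 79.0])]
pintle_high [([194.5, 126.3], 0.6, [602.0, 54.0, 169.0]), ([286.9, 32.1], 0.27, [719.0, -28.0, 71.0])]
latch_knob [([467.0, 155.1], 0.94, [605.0, -186.0, 228.0]), ([10.8, 128.3], 0.52, [594.0, 470.0, -0.0])]
stand [([284.0, 31.9], 0.69, [718.0, -24.0, 72.0]), ([287.7, 23.7], 0.62, [729.0, -28.0, 72.0])]
```

View pics/w1.png

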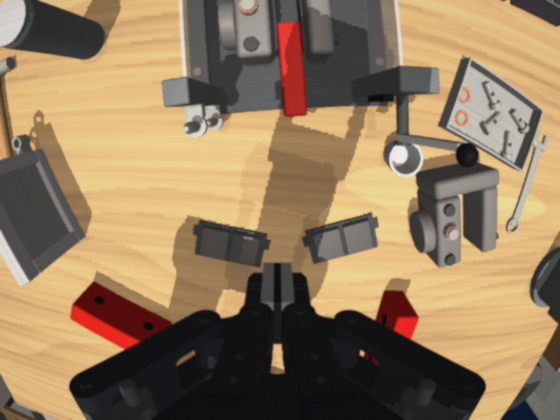

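```bash
cat >> h.py <<'E'
def cloud(cal,d,wrist=True):
    R=np.array(cal['R']);t=np.array(cal['t'])
    v,u=np.mgrid[0:d.shape[0],0:d.shape[1]]
    x=(u-cal['cx'])/cal['fx'];y=(v-cal['cy'])/cal['fy']
    if wrist:
        r=np.hypot(x,y)+1e-9; k=np.tan(np.minimum(r,1.5))/r; x=x*k;y=y*k
    P=np.stack([x*d,y*d,d],-1)
    return (P-t)@R
E
python3 - <<'E'
from h import *
z=np.load('pics/w1.npz');p,d=z['p'],z['d'];c=robot.get_calibration('wrist')
P=cloud(c,d);P[d<=0]=np.nan
hsv=cv2.cvtColor(p,cv2.COLOR_RGB2HSV); red=((hsv[...,0]<8)|(hsv[...,0]>172))&(hsv[...,1]>150)&(hsv[...,2]>60)
red[:, :230]=0; red[:,350:]=0; red[200:]=0
Z=P[...,2]
top=red&(Z>64)&(Z<80); T=P[top]; print(len(T),np.median(T[:,2]))
r=cv2.minAreaRect(T[:,:2].astype(np.float32)); print(r)
# long-edge direction via row-wise centre
X=T[:,0]; bins=np.arange(np.nanmin(X),np.nanmax(X),4)
cs=[]
for b in bins:
    s=T[(X>=b)&(X<b+4)]
    if len(s)>6: cs.append([b+2,(s[:,1].min()+s[:,1].max())/2,np.ptp(s[:,1])])
cs=np.array(cs); print(cs.round(1)[::4]); k=np.polyfit(cs[:,0],cs[:,1],1); print('slope',k,np.degrees(np.arctan(k[0])))
print('front x at top',X.min(), 'median row')
# post tops
for nm,(u0,u1,v0,v1) in dict(hinge=(150,230,60,110),latch=(365,445,60,100)).items():
    m=np.zeros_like(red);m[v0:v1,u0:u1]=1
    m&=(Z>195)&(Z<212); Q=P[m]; print(nm,len(Q),np.median(Q,0).round(1),cv2.minAreaRect(Q[:,:2].astype(np.float32)))
# knob
m=np.zeros_like(red);m[140:172,450:485]=1;m&=(Z>215)&(hsv[...,2]<80);Q=P[m];print('knob',len(Q),Q.mean(0).round(1),Q.min(0).round(1),Q.max(0).round(1))
# pintles
m=np.zeros_like(red);m[95:145,175:230]=1
for a,b in [(44,60),(140,152),(170,186)]:
    mm=m&(Z>a)&(Z<b);Q=P[mm];print('pint',a,len(Q),Q.mean(0).round(1),Q.min(0).round(1),Q.max(0).round(1))
big=cv2.resize(cv2.cvtColor(p,cv2.COLOR_RGB2BGR)[0:180,150:500],None,fx=2.2,fy=2.2,interpolation=cv2.INTER_CUBIC); cv2.imwrite('pics/w1c.png',big)
E
```

```text
2159 70.50762270435463
((671.7822875976562, -39.85990905761719), (119.3809814453125, 28.844961166381836), 8.269816398620605)
[[613.4 -45.8  22. ]
 [629.4 -45.9  27. ]
 [645.4 -44.2  28.3]
 [661.4 -41.8  28.1]
 [677.4 -38.8  26.9]
 [693.4 -36.5  26.8]
 [709.4 -34.8  28.1]
 [725.4 -32.5  28.1]]
slope [   0.14474274 -137.08202436] 8.235950183797145
front x at top 611.4217055244258 median row
hinge 753 [632.4  60.1 200.5] ((632.3115234375, 61.246089935302734), (24.30974769592285, 24.750490188598633), 6.988804340362549)
latch 1101 [ 660.8 -145.4  200.5] ((661.1168823242188, -146.99020385742188), (24.493717193603516, 40.48711013793945), 8.752495765686035)
knob 427 [ 602.6 -190.7  224.7] [ 591.8 -202.5  215.2] [ 613.1 -183.5  230.1]
pint 44 249 [607.3  55.5  46.4] [587.   44.7  44. ] [633.5  68.4  59.3]
pint 140 482 [607.4  55.4 145. ] [587.2  44.6 140.3] [630.6  67.7 152. ]
pint 170 138 [609.3  53.6 176.1] [593.6  47.9 170.1] [629.8  67.6 185.8]
```

View pics/w1c.png

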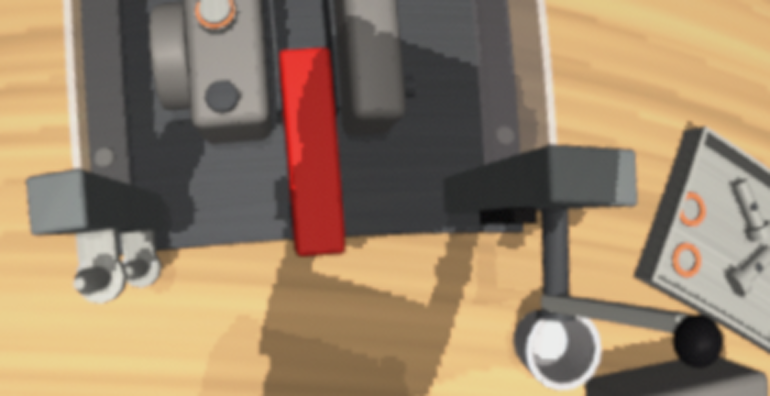

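Stand fit: the two post tops give yaw ≈ 8.0° and origin ≈ (735.9, -30.9). The spacer's centre line agrees with this (y = -30.6 at the origin). The spacer centre is at stand x ≈ -65. The red top measures 119 x 29 mm, which matches 120 x 28, while the other two red blocks are about 170 x 40, so the choice is confirmed. Next I lower the shut fingers in front of the spacer.

>>> servo_tool(plan=[{"delta_pos": [27,200,44.5],"dr": [0,-3.8,0],"jaw": 0},{"delta_pos": [27,200,44.5],"dr": [0,-3.8,0],"jaw": 0},{"delta_pos": [27,200,44.5],"dr": [0,-3.8,0],"jaw": 0},{"delta_pos": [27,282,44.5],"dr": [0,-3.8,0],"jaw": 0},{"delta_pos": [27,282,44.5],"dr": [0,-3.8,0],"jaw": 0},{"delta_pos": [27,282,44.5],"dr": [0,-3.8,0],"jaw": 0}])

```text
clock: 3.75
tool_pos: [582.9, -56.1, 45.5]
eef_rot: [0.534, -0.467, 0.463, -0.531]
wrist_force: [0.8, 0.4, 1.0]
opening: 0.0
```

```bash
cat >> h.py <<'E'
SY=np.radians(8.0);SO=np.array([735.9,-30.9])
SR=np.array([[np.cos(SY),-np.sin(SY)],[np.sin(SY),np.cos(SY)]])
def tostand(p): return np.r_[SR.T@(np.array(p[:2])-SO),p[2:]]
def fromstand(x,y,*z): return np.r_[SR@np.array([x,y])+SO,z]
def totool(world_delta):
    s=robot.state();R=Rot.from_quat(s['eef_rot']).as_matrix(); return R.T@np.array(world_delta)
E
python3 - <<'E'
from h import *
c=robot.get_calibration('wrist');s=robot.state();print(s['tool_pos'],tostand(s['tool_pos']),np.round(Rot.from_quat(s['eef_rot']).as_matrix(),3).tolist(),s['wrist_force'])
p,d=robot.camera('wrist');cv2.imwrite('pics/w2.png',cv2.cvtColor(p,cv2.COLOR_RGB2BGR))
E
```

```text
[582.89016849 -56.09934726  45.54378583] [-155.02782164   -3.65925621   45.54378583] [[0.134, -0.007, 0.991], [-0.991, 0.001, 0.134], [-0.002, -1.0, -0.007]] [0.78206547 0.44054078 1.04430434]
```

View pics/w2.png

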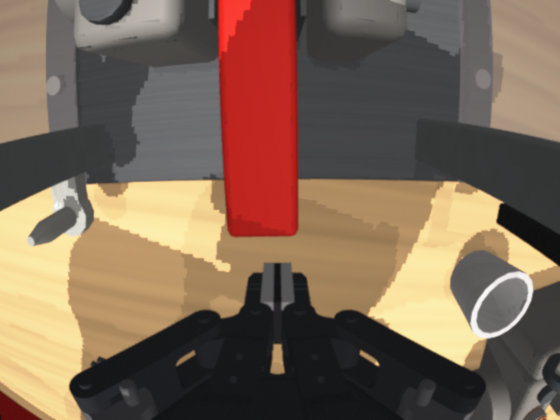

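The spacer's front face is at (263,235) and the fingers are at (277,290), about 4 mm to the right of its centre line. I'll correct that and push.

>>> servo_tool(plan=[{"delta_pos": [-4,-3,10],"jaw": 0},{"delta_pos": [-4,-3,30],"jaw": 0},{"delta_pos": [-4,-3,45],"jaw": 0},{"delta_pos": [-4,-3,60],"jaw": 0},{"delta_pos": [-4,-3,72],"jaw": 0},{"delta_pos": [-4,-3,78],"jaw": 0},{"delta_pos": [-4,-3,78],"jaw": 0}])

```text
validation failed for argument at $.pl...
```

```bash
python3 - <<'E'
from h import *
c=robot.get_calibration('wrist');s=robot.state();print(s['tool_pos'],tostand(s['tool_pos']),s['wrist_force'])
p,d=robot.camera('wrist');cv2.imwrite('pics/w3.png',cv2.cvtColor(p,cv2.COLOR_RGB2BGR))
E
```

```text
[584.68394685 -56.23746227  48.00317665] [-153.27072211   -4.0456728    48.00317665] [ 0.18435575 -0.12003548  0.25561666]
```

View pics/w3.png

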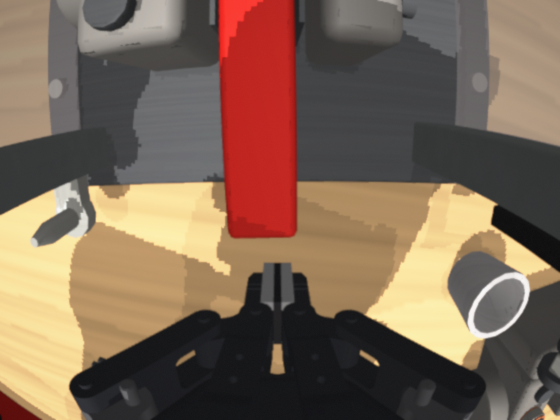

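The call was refused because "dr" seems to be required in every row. I'll resend with it. The arm hasn't moved apart from settling.

>>> servo_tool(plan=[{"delta_pos": [-4,0,10],"dr": [0,0,0],"jaw": 0},{"delta_pos": [-4,0,30],"dr": [0,0,0],"jaw": 0},{"delta_pos": [-4,0,45],"dr": [0,0,0],"jaw": 0},{"delta_pos": [-4,0,60],"dr": [0,0,0],"jaw": 0},{"delta_pos": [-4,0,72],"dr": [0,0,0],"jaw": 0},{"delta_pos": [-4,0,77],"dr": [0,0,0],"jaw": 0},{"delta_pos": [-4,0,77],"dr": [0,0,0],"jaw": 0}])

```text
clock: 4.72
tool_pos: [662.5, -41.7, 50.7]
eef_rot: [-0.532, 0.464, -0.466, 0.533]
wrist_force: [-1.0, -0.8, 0.2]
opening: 0.0
```

```bash
python3 - <<'E'
from h import *
c=robot.get_calibration('wrist');s=robot.state();print(s['tool_pos'],tostand(s['tool_pos']),s['wrist_force'])
p,d=robot.camera('wrist');cv2.imwrite('pics/w4.png',cv2.cvtColor(p,cv2.COLOR_RGB2BGR))
E
```

```text
[662.50994387 -41.70460875  50.73601747] [-74.17954005  -0.48553735  50.73601747] [-0.97161815 -0.82140247  0.22999267]
```

View pics/w4.png

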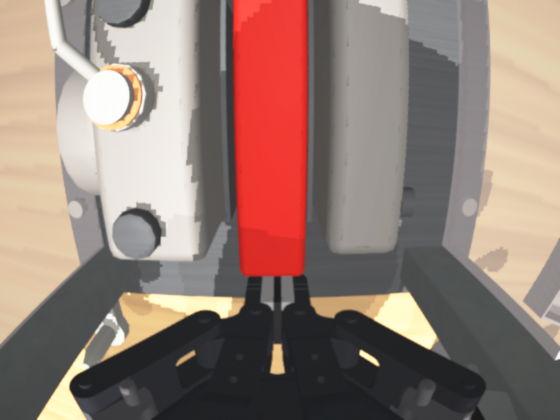

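>>> servo_tool(plan=[{"delta_pos": [0,0,2],"dr": [0,0,0],"jaw": 0},{"delta_pos": [0,0,4],"dr": [0,0,0],"jaw": 0},{"delta_pos": [0,0,4],"dr": [0,0,0],"jaw": 0}])

```text
clock: 5.15
tool_pos: [666.0, -41.2, 50.5]
eef_rot: [-0.532, 0.464, -0.466, 0.533]
wrist_force: [-1.0, 0.1, 0.3]
opening: 0.1
```

>>> servo_tool(plan=[{"delta_pos": [0,0,2],"dr": [0,0,0],"jaw": 0},{"delta_pos": [0,0,3],"dr": [0,0,0],"jaw": 0},{"delta_pos": [0,0,3],"dr": [0,0,0],"jaw": 0}])

```text
clock: 5.52
tool_pos: [668.2, -40.9, 50.4]
eef_rot: [0.533, -0.465, 0.465, -0.533]
wrist_force: [-5.1, -1.2, 2.2]
opening: 0.3
```

```bash
python3 - <<'E'
from h import *
c=robot.get_calibration('wrist');s=robot.state();print(s['tool_pos'],tostand(s['tool_pos']),s['wrist_force'])
p,d=robot.camera('wrist');cv2.imwrite('pics/w5.png',cv2.cvtColor(p,cv2.COLOR_RGB2BGR))
P=cloud(c,d);P[d<=0]=np.nan
hsv=cv2.cvtColor(p,cv2.COLOR_RGB2HSV); red=((hsv[...,0]<8)|(hsv[...,0]>172))&(hsv[...,1]>150)&(hsv[...,2]>60)
m=red&(P[...,2]>64)&(P[...,2]<80);T=P[m];S=(T[:,:2]-SO)@SR;print(S.min(0),np.percentile(S,1,axis=0),S.max(0))
E
```

```text
[668.21953297 -40.9486738   50.39600456] [-68.42031047  -0.53158033  50.39600456] [-5.09013597 -1.18159066  2.19275379]
[-57.70226353 -12.83068391] [-54.61780378 -12.20365007] [57.0498056  15.52266232]
```

>>> servo_tool(plan=[{"delta_pos": [0,0,2],"dr": [0,0,0],"jaw": 0},{"delta_pos": [0,0,4],"dr": [0,0,0],"jaw": 0},{"delta_pos": [0,0,4],"dr": [0,0,0],"jaw": 0}])

```text
clock: 5.95
tool_pos: [668.2, -40.9, 50.4]
eef_rot: [0.535, -0.467, 0.463, -0.53]
wrist_force: [-18.1, -3.2, 11.8]
opening: -0.1
```

```bash
python3 - <<'E'
from h import *
c=robot.get_calibration('wrist');s=robot.state();print(s['tool_pos'],tostand(s['tool_pos']),s['wrist_force'])
p,d=robot.camera('wrist');cv2.imwrite('pics/w6.png',cv2.cvtColor(p,cv2.COLOR_RGB2BGR))
E
```

```text
[668.1917678  -40.94172192  50.42790668] [-68.44683792  -0.52083193  50.42790668] [-18.05445268  -3.20181601  11.82258096]
```

View pics/w6.png

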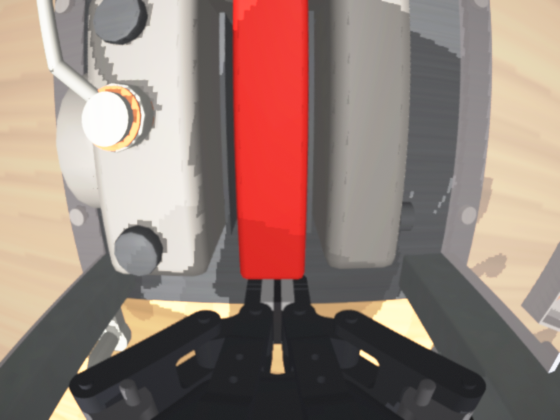

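The block has stopped dead: 18 N, with its front face at about stand x -58 to -60. That means it's against the bridge, so it's home. Next I get the gate's pose from the earlier wrist picture.

>>> servo_tool(plan=[{"delta_pos": [0,0,-30],"dr": [0,0,0],"jaw": 0},{"delta_pos": [0,0,-60],"dr": [0,0,0],"jaw": 0},{"delta_pos": [0,-20,-70],"dr": [0,0,0],"jaw": 0},{"delta_pos": [0,-80,-70],"dr": [0,0,0],"jaw": 85},{"delta_pos": [0,-140,-70],"dr": [0,0,0],"jaw": 85},{"delta_pos": [0,-200,-70],"dr": [0,0,0],"jaw": 85},{"delta_pos": [0,-260,-80],"dr": [0,0,0],"jaw": 85},{"delta_pos": [0,-280,-90],"dr": [0,0,0],"jaw": 85}])

```text
clock: 7.0
tool_pos: [582.8, -52.9, 336.0]
eef_rot: [0.534, -0.464, 0.465, -0.532]
wrist_force: [-0.2, 0.4, 0.6]
opening: 85.0
```

```bash
python3 - <<'E'
from h import *
z=np.load('pics/w1.npz');c=dict(robot.get_calibration('wrist'));c['R'],c['t']=z['R'],z['t']
d=z['d'];P=cloud(c,d);P[d<=0]=np.nan
P=P.reshape(-1,3);m=(P[:,0]>350)&(P[:,0]<650)&(P[:,1]>250)&(P[:,1]<470)
for a,b in [(163,180),(138,154)]:
    Q=P[m&(P[:,2]>a)&(P[:,2]<b)];print(len(Q),np.median(Q[:,2]),cv2.minAreaRect(Q[:,:2].astype(np.float32)))
s=robot.state();print(s['tool_pos'],s['q'],np.round(Rot.from_quat(s['eef_rot']).as_matrix(),3).tolist())
E
```

```text
731 169.27613804709728 ((430.9173583984375, 336.48834228515625), (90.63796997070312, 30.6409912109375), 25.686031341552734)
493 147.80397087017462 ((449.9890441894531, 332.109619140625), (121.21249389648438, 7.089015007019043), 25.500564575195312)
[582.81958384 -52.9079634  336.03676683] [-0.21984567  0.40571349  1.14395958 -0.00297932  1.5917657   1.21481081] [[0.136, -0.0, 0.991], [-0.991, -0.003, 0.136], [0.003, -1.0, -0.001]]
```

>>> servo_tool(plan=[{"delta_pos": [-422,0,-53],"dr": [0,-17.8,0],"jaw": 85},{"delta_pos": [-422,0,-53],"dr": [0,-17.8,0],"jaw": 85},{"delta_pos": [-422,0,-53],"dr": [0,-17.8,0],"jaw": 85},{"delta_pos": [-422,0,-53],"dr": [0,-17.8,0],"jaw": 85},{"delta_pos": [-422,0,-53],"dr": [0,-17.8,0],"jaw": 85},{"delta_pos": [-422,0,-53],"dr": [0,-17.8,0],"jaw": 85},{"delta_pos": [-422,0,-53],"dr": [0,-17.8,0],"jaw": 85},{"delta_pos": [-422,0,-53],"dr": [0,-17.8,0],"jaw": 85},{"delta_pos": [-422,0,-53],"dr": [0,-17.8,0],"jaw": 85}])

```text
clock: 8.12
tool_pos: [473.3, 357.9, 334.8]
eef_rot: [0.599, -0.376, 0.377, -0.598]
wrist_force: [-0.2, -0.8, -0.1]
opening: 85.1
```

```bash
python3 - <<'E'
from h import *
s=robot.state();c=robot.get_calibration('wrist');print(s['tool_pos'],s['q'],np.round(Rot.from_quat(s['eef_rot']).as_matrix(),3).tolist(),s['wrist_force'])
p,d=robot.camera('wrist');cv2.imwrite('pics/w7.png',cv2.cvtColor(p,cv2.COLOR_RGB2BGR));np.savez('pics/w7.npz',p=p,d=d,R=c['R'],t=c['t'])
P=cloud(c,d);P[d<=0]=np.nan;
Q=P.reshape(-1,3);m=(Q[:,0]>350)&(Q[:,0]<650)&(Q[:,1]>250)&(Q[:,1]<470)
T=Q[m&(Q[:,2]>163)&(Q[:,2]<178)];r=cv2.minAreaRect(T[:,:2].astype(np.float32));print(len(T),np.median(T[:,2]),r)
for q in ["gate_top","gate_mid","knuckle_low","knuckle_high"]:
    print(q,[(np.round(k['location'],1).tolist(),round(k['conf'],2),np.round(back(c,*k['location'],d[int(k['location'][1]),int(k['location'][0])],True),0).tolist()) for k in robot.place_of(q,'wrist')[:3]])
E
```

```text
[473.29834248 357.88005358 334.79234597] [ 0.51971671  0.42404508  1.11907079 -0.00265071  1.60000262  1.643264  ] [[0.432, -0.0, 0.902], [-0.902, -0.003, 0.432], [0.003, -1.0, -0.001]] [-0.16680635 -0.79098662 -0.14809129]
4724 169.45719747372195 ((469.8018798828125, 358.24053955078125), (179.18763732910156, 27.813858032226562), 27.462438583374023)
gate_top [([271.1, 195.1], 0.76, [468.0, 361.0, 169.0]), ([519.1, 203.0], 0.59, [597.0, 64.0, 146.0]), ([422.7, 278.4], 0.58, [408.0, 41.0, 15.0])]
gate_mid []
knuckle_low [([272.7, 89.9], 0.81, [562.0, 404.0, 146.0])]
knuckle_high [([271.8, 82.4], 0.8, [577.0, 415.0, 1.0])]
```

View pics/w7.png

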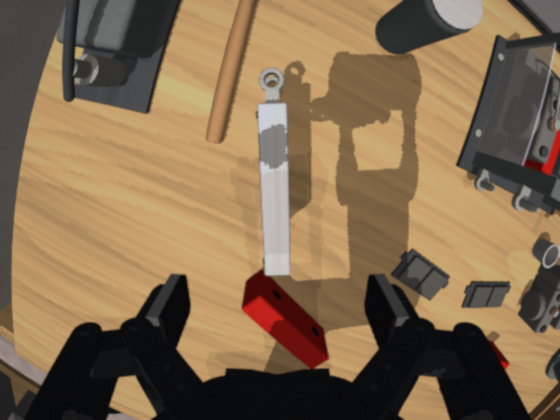

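The rail's top is at z 169.5, measuring 179 x 28 mm. Its centre is (469.8, 358.2) and it runs at 27.5°, so gate yaw is -62.5°. The knuckle shows at (271,80). I descend and grip.

>>> servo_tool(plan=[{"delta_pos": [-2,60,-3],"dr": [0,-1.9,0],"jaw": 85},{"delta_pos": [-2,120,-3],"dr": [0,-1.9,0],"jaw": 85},{"delta_pos": [-2,170,-3],"dr": [0,-1.9,0],"jaw": 85},{"delta_pos": [-2,200,-3],"dr": [0,-1.9,0],"jaw": 85},{"delta_pos": [-2,200,-3],"dr": [0,-1.9,0],"jaw": 85},{"delta_pos": [-2,200,-3],"dr": [0,-1.9,0],"jaw": 85}])

```text
clock: 9.12
tool_pos: [471.2, 357.1, 136.7]
eef_rot: [0.604, -0.367, 0.369, -0.604]
wrist_force: [-0.4, -1.0, -0.0]
opening: 85.3
```

```bash
python3 - <<'E'
from h import *
s=robot.state();c=robot.get_calibration('wrist');print(s['tool_pos'],s['q'],np.round(Rot.from_quat(s['eef_rot']).as_matrix(),3).tolist(),s['wrist_force'])
p,d=robot.camera('wrist');cv2.imwrite('pics/w8.png',cv2.cvtColor(p,cv2.COLOR_RGB2BGR));np.savez('pics/w8.npz',p=p,d=d,R=c['R'],t=c['t'])
P=cloud(c,d);P[d<=0]=np.nan;
Q=P.reshape(-1,3);m=(Q[:,0]>350)&(Q[:,0]<650)&(Q[:,1]>250)&(Q[:,1]<470)
T=Q[m&(Q[:,2]>163)&(Q[:,2]<175)];r=cv2.minAreaRect(T[:,:2].astype(np.float32));print(len(T),np.median(T[:,2]),r)
T=Q[m&(Q[:,2]>142)&(Q[:,2]<150)];r=cv2.minAreaRect(T[:,:2].astype(np.float32));print(len(T),np.median(T[:,2]),r)
E
```

```text
[471.17421702 357.06047755 136.73781345] [ 0.5201305   0.54671581  1.468165   -0.00257897  1.12559035  1.61465872] [[0.459, 0.002, 0.888], [-0.888, -0.001, 0.459], [0.002, -1.0, 0.001]] [-0.43598399 -0.99367913 -0.02000402]
22392 169.43006576340082 ((489.75628662109375, 374.4232177734375), (115.3926773071289, 102.33596801757812), 61.121219635009766)
2842 145.3113624061504 ((523.309814453125, 383.70111083984375), (134.51547241210938, 86.2060775756836), 27.107316970825195)
```

View pics/w8.png

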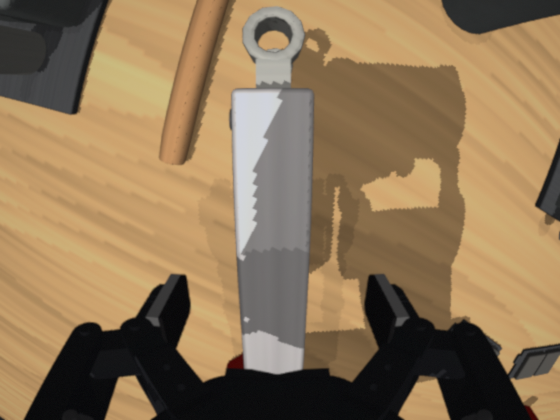

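>>> servo_tool(plan=[{"delta_pos": [0,3,0],"dr": [0,0,0],"jaw": 40},{"delta_pos": [0,3,0],"dr": [0,0,0],"jaw": 30},{"delta_pos": [0,3,0],"dr": [0,0,0],"jaw": 20},{"delta_pos": [0,3,0],"dr": [0,0,0],"jaw": 10},{"delta_pos": [0,3,0],"dr": [0,0,0],"jaw": 5},{"delta_pos": [0,3,0],"dr": [0,0,0],"jaw": 5}], squeeze=90)

```text
clock: 9.93
tool_pos: [471.5, 357.6, 134.7]
eef_rot: [-0.603, 0.366, -0.369, 0.605]
wrist_force: [-1.4, 1.4, 5.4]
opening: 27.1
```

```bash
python3 - <<'E'
from h import *
s=robot.state();c=robot.get_calibration('wrist');print(s['tool_pos'],s['opening'],s['q'],np.round(Rot.from_quat(s['eef_rot']).as_matrix(),3).tolist(),s['wrist_force'])
p,d=robot.camera('wrist');cv2.imwrite('pics/w9.png',cv2.cvtColor(p,cv2.COLOR_RGB2BGR));np.savez('pics/w9.npz',p=p,d=d,R=c['R'],t=c['t'])
P=cloud(c,d);P[d<=0]=np.nan;
R=Rot.from_quat(s['eef_rot']).as_matrix()
crop=P[0:75,225:325].reshape(-1,3);K=crop[(crop[:,2]>141)&(crop[:,2]<151)]
L=(K-s['tool_pos'])@R;print(len(K),np.median(K[:,2]),L.min(0).round(1),L.max(0).round(1))
b,g=np.histogram(L[:,2],bins=np.arange(60,135,5));print(b,g)
E
```

```text
[471.49427592 357.61496941 134.66966957] 27.05296149918745 [ 0.52053292  0.54881006  1.47077811 -0.00228273  1.11881641  1.61465652] [[0.46, 0.004, 0.888], [-0.888, -0.0, 0.46], [0.002, -1.0, 0.003]] [-1.40080579  1.42844378  5.35274276]
2458 145.2932645647527 [-12.1 -13.   95.9] [ 13.1  -6.  125.9]
[  0   0   0   0   0   0   0 349 492 418 328 417 443  11] [ 60  65  70  75  80  85  90  95 100 105 110 115 120 125 130]
```

View pics/w9.png

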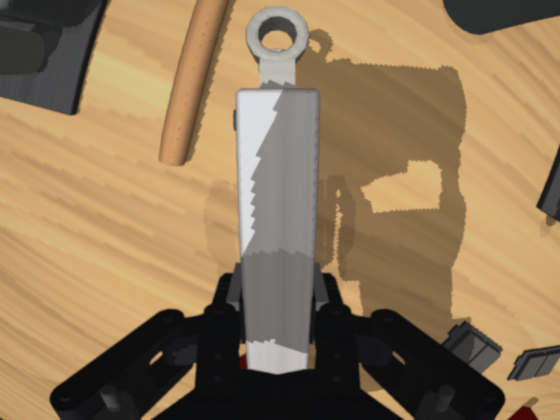

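The gate is gripped at 27 mm opening. The knuckle axis sits at tool (0.5, ·, 113), so the grip is centred. I'll lift 70 mm, so the lower knuckle passes above the lower pin (top at z 80) but stays under the upper pintle's shoulder. Then I'll stop short of the pins to measure them.

>>> servo_tool(plan=[{"delta_pos": [0,-10,0],"dr": [0,0,0],"jaw": 5},{"delta_pos": [0,-30,0],"dr": [0,0,0],"jaw": 5},{"delta_pos": [0,-55,0],"dr": [0,0,0],"jaw": 5},{"delta_pos": [15,-72,-7],"dr": [0,0,0],"jaw": 5},{"delta_pos": [55,-72,-27],"dr": [0,0,0],"jaw": 5},{"delta_pos": [105,-72,-51],"dr": [0,0,0],"jaw": 5},{"delta_pos": [160,-72,-78],"dr": [0,0,0],"jaw": 5},{"delta_pos": [210,-72,-103],"dr": [0,0,0],"jaw": 5},{"delta_pos": [245,-72,-120],"dr": [0,0,0],"jaw": 5},{"delta_pos": [263,-72,-129],"dr": [0,0,0],"jaw": 5}])

```text
clock: 11.22
tool_pos: [476.4, 61.7, 206.4]
eef_rot: [0.604, -0.368, 0.369, -0.604]
wrist_force: [1.1, 0.9, -5.7]
opening: 27.1
```

>>> servo_tool(plan=[{"delta_pos": [0,0,0],"dr": [0,0,0],"jaw": 5}])

```text
clock: 11.35
tool_pos: [475.6, 59.7, 206.2]
eef_rot: [0.604, -0.369, 0.37, -0.603]
wrist_force: [-0.4, 0.5, -6.4]
opening: 26.6
```

```bash
python3 - <<'E'
from h import *
s=robot.state();c=robot.get_calibration('wrist');print(s['tool_pos'],s['opening'],s['q'],np.round(Rot.from_quat(s['eef_rot']).as_matrix(),3).tolist(),s['wrist_force'],s['torque'])
p,d=robot.camera('wrist');cv2.imwrite('pics/w10.png',cv2.cvtColor(p,cv2.COLOR_RGB2BGR));np.savez('pics/w10.npz',p=p,d=d,R=c['R'],t=c['t'],tp=s['tool_pos'],q=s['eef_rot'])
for n in ['scene','side']:
    a,_=robot.camera(n); cv2.imwrite(f'pics/{n}10.png',cv2.cvtColor(a,cv2.COLOR_RGB2BGR))
a=cv2.imread('pics/scene10.png');b=cv2.imread('pics/side10.png')
cv2.imwrite('pics/both10.png',np.hstack([cv2.resize(a[140:300,230:390],(400,400),interpolation=cv2.INTER_CUBIC),cv2.resize(b[130:290,180:340],(400,400),interpolation=cv2.INTER_CUBIC)]))
E
```

```text
[475.55570937  59.67302549 206.15988272] 26.569447618478716 [-0.03413288  0.28209783  1.68502175 -0.00184259  1.17413788  1.06541594] [[0.455, 0.0, 0.891], [-0.891, -0.002, 0.455], [0.002, -1.0, -0.001]] [-0.41014137  0.52722776 -6.35494044] [0.06064718 0.0792771  0.05067946]
```

View pics/w10.png

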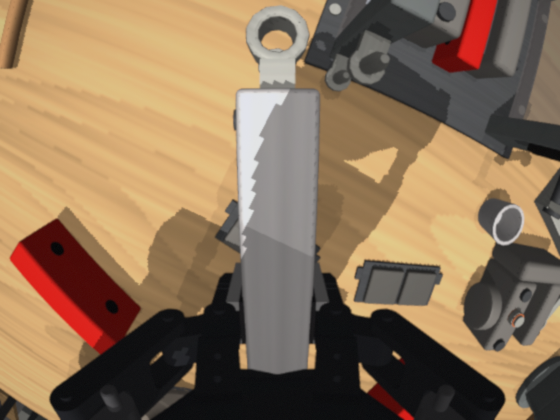

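View pics/both10.png

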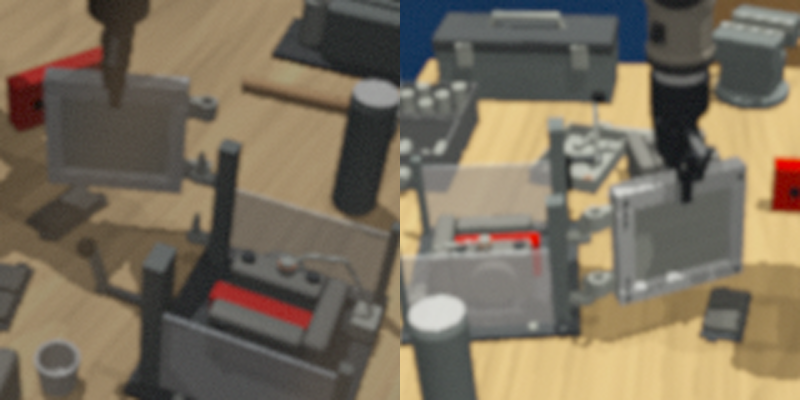

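```bash
python3 - <<'E'
from h import *
z=np.load('pics/w10.npz');p,d=z['p'],z['d'];c=dict(robot.get_calibration('wrist'));c['R'],c['t']=z['R'],z['t']
cv2.imwrite('pics/w10c.png',cv2.resize(cv2.cvtColor(p,cv2.COLOR_RGB2BGR)[0:110,230:410],None,fx=4.4,fy=4.4,interpolation=cv2.INTER_CUBIC))
P=cloud(c,d);P[d<=0]=np.nan
Q=P[0:130,315:430].reshape(-1,3)
S=np.c_[(Q[:,:2]-SO)@SR,Q[:,2]]
for a,b in [(40,50),(140,150),(60,80),(150,168),(168,185)]:
    T=S[(S[:,2]>a)&(S[:,2]<b)&(S[:,0]<-104)&(S[:,0]>-150)&(S[:,1]>80)&(S[:,1]<130)]
    if len(T): print(a,b,len(T),np.median(T,0).round(1),T.min(0).round(1),T.max(0).round(1),cv2.minEnclosingCircle(T[:,:2].astype(np.float32)))
for k in ('pintle_high','pintle_low'):
    X=fromstand(-124,106,46 if k.endswith('low') else 146); print(k,X,proj(c,X,True),proj(c,X+[0,0,34],True))
R=Rot.from_quat(z['q']).as_matrix()
crop=P[0:80,225:325].reshape(-1,3);L=(crop-z['tp'])@R;K=L[(L[:,1]>-18)&(L[:,1]<-5)&(L[:,2]>98)];print('knuckle top tool',len(K),np.median(K[:,1]),K.min(0),K.max(0))
E
```

```text
40 50 415 [-121.7  112.3   45.3] [-133.9   97.1   40.2] [-104.   120.4   49.5] ((-118.42063903808594, 110.57247161865234), 15.627717018127441)
140 150 948 [-121.1  112.4  145.3] [-133.8   96.8  140.1] [-104.   120.9  149.8] ((-117.70649719238281, 108.95169067382812), 16.11311912536621)
60 80 148 [-123.7  110.6   72.3] [-127.8  103.1   60.8] [-116.4  114.6   79.8] ((-122.33226776123047, 109.04122924804688), 5.936500549316406)
150 168 174 [-125.8  112.6  159.9] [-127.8  104.7  150. ] [-118.5  115.   168. ] ((-122.44805908203125, 109.63850402832031), 5.94174861907959)
168 185 312 [-123.4  110.4  174.2] [-127.6  103.2  168. ] [-116.2  114.8  181.1] ((-122.06895446777344, 109.05302429199219), 5.880440711975098)
pintle_high [598.35441077  56.81095077 146.        ] (np.float64(370.4136832683779), np.float64(70.16070166407329)) (np.float64(388.1545797128109), np.float64(63.9892911136489))
pintle_low [598.35441077  56.81095077  46.        ] (np.float64(340.1967740893439), np.float64(81.23365166024075)) (np.float64(348.06155398509543), np.float64(78.2837063724372))
knuckle top tool 2319 -10.233093994137251 [-12.16838835 -13.16708358  98.00188714] [ 13.02054208  -5.02115582 125.78922088]
```

View pics/w10c.png

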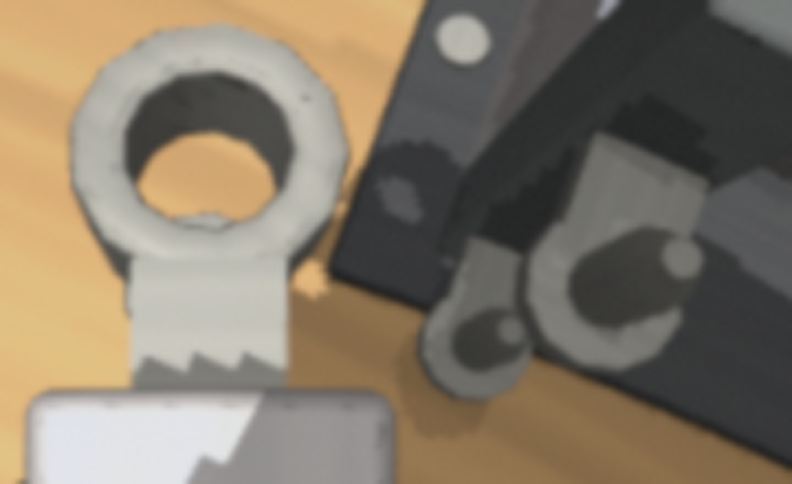

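```bash
python3 - <<'E'
from h import *
z=np.load('pics/w10.npz');c=dict(robot.get_calibration('wrist'));c['R'],c['t']=z['R'],z['t']
for uv,zz in [((385.2,58.6),180),((345.9,75),80)]:
    o,dd=ray(c,*uv,True); print('tip',(o+dd*(zz-o[2])/dd[2]).round(1))
print('encl',fromstand(-122.3,109.15))
R=Rot.from_quat(z['q']).as_matrix(); k=z['tp']+R@np.array([0.43,-11,112.8]); print('knuckle',k)
# bore centre of top rim via image: crop (209,150)->
o,dd=ray(c,230+209/4.4,152/4.4,True); print('bore top rim',o+dd*((z['tp'][2]+10.5)-o[2])/dd[2])
pin=np.array([*fromstand(-122.3,109.15),0]); D=pin-k;D[2]=0
print('world',D,'tool',R.T@D, 'now',robot.state()['tool_pos'])
E
```

```text
tip [600.1  59.6 180. ]
tip [599.9  59.7  80. ]
encl [599.59947122  60.16688946]
knuckle [576.21678478 110.59129051 217.10077319]
bore top rim [575.88910777 110.45123053 216.65988272]
world [ 23.38268644 -50.42440105   0.        ] tool [55.54241476  0.09271636 -2.09804975] now [475.90054511  61.83084833 206.237069  ]
```

Pin tips measure at about (600.0, 59.7), and the two pins agree to 0.2 mm. The knuckle axis is at (576.0, 110.5). I move above the pins and look again.

>>> servo_tool(plan=[{"delta_pos": [15,0,-1],"dr": [0,0,0],"jaw": 5},{"delta_pos": [35,0,-2],"dr": [0,0,0],"jaw": 5},{"delta_pos": [50,0,-3],"dr": [0,0,0],"jaw": 5},{"delta_pos": [58,0,-3],"dr": [0,0,0],"jaw": 5},{"delta_pos": [58,0,-3],"dr": [0,0,0],"jaw": 5},{"delta_pos": [58,0,-3],"dr": [0,0,0],"jaw": 5},{"delta_pos": [58,0,-3],"dr": [0,0,0],"jaw": 5}])

```text
clock: 12.38
tool_pos: [499.6, 9.3, 206.3]
eef_rot: [0.604, -0.368, 0.369, -0.604]
wrist_force: [-0.2, -0.3, -5.5]
opening: 26.8
```

```bash
python3 - <<'E'
from h import *
for i in range(3): s=robot.state();print(s['tool_pos'])
c=robot.get_calibration('wrist');print(s['tool_pos'],s['opening'],np.round(Rot.from_quat(s['eef_rot']).as_matrix(),3).tolist(),s['wrist_force'],s['torque'])
p,d=robot.camera('wrist');np.savez('pics/w11.npz',p=p,d=d,R=c['R'],t=c['t'],tp=s['tool_pos'],q=s['eef_rot'])
print(robot.state()['tool_pos'])
cv2.imwrite('pics/w11c.png',cv2.resize(cv2.cvtColor(p,cv2.COLOR_RGB2BGR)[0:110,190:370],None,fx=4.4,fy=4.4,interpolation=cv2.INTER_CUBIC))
for n in ['scene','side']:
    a,_=robot.camera(n); cv2.imwrite(f'pics/{n}11.png',cv2.cvtColor(a,cv2.COLOR_RGB2BGR))
a=cv2.imread('pics/scene11.png');b=cv2.imread('pics/side11.png')
cv2.imwrite('pics/both11.png',np.hstack([cv2.resize(a[170:290,250:370],(400,400),interpolation=cv2.INTER_CUBIC),cv2.resize(b[150:270,200:320],(400,400),interpolation=cv2.INTER_CUBIC)]))
E
```

```text
[499.56234111   9.31751404 206.33830669]
[499.56234111   9.31751404 206.33830669]
[499.56234111   9.31751404 206.33830669]
[499.56234111   9.31751404 206.33830669] 26.802877061791666 [[0.458, 0.001, 0.889], [-0.889, -0.001, 0.458], [0.001, -1.0, 0.0]] [-0.17034763 -0.33955913 -5.49635298] [0.00618728 0.03917955 0.00234556]
[499.57329138   9.28997198 206.35079313]
```

View pics/w11c.png

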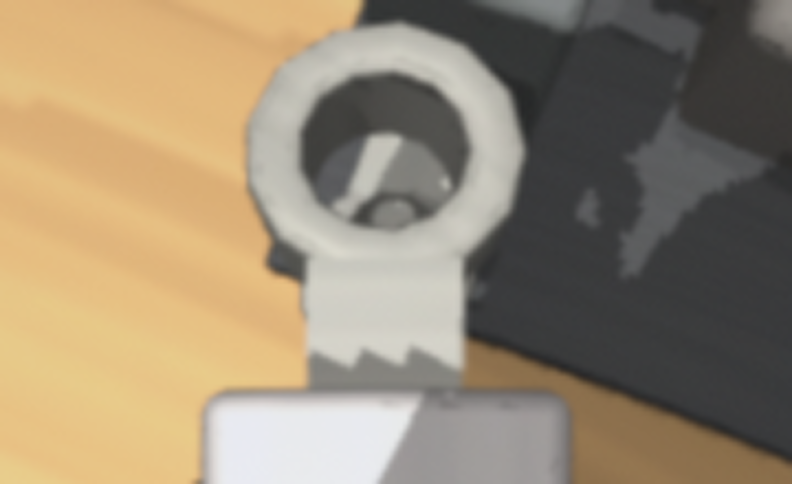

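View pics/both11.png

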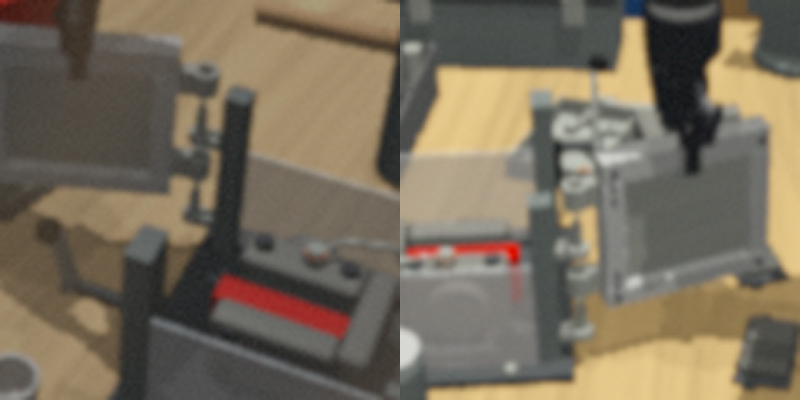

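```bash
python3 - <<'E'
from h import *
z=np.load('pics/w11.npz');p,d=z['p'],z['d'];c=dict(robot.get_calibration('wrist'));c['R'],c['t']=z['R'],z['t']
R=Rot.from_quat(z['q']).as_matrix();tp=z['tp']
def at(u,v,zz):
    o,dd=ray(c,u,v,True); return o+dd*(zz-o[2])/dd[2]
tip=at(190+392/4.4,212/4.4,181)
P=cloud(c,d);P[d<=0]=np.nan
print('depth at tip',P[47:50,278:281].reshape(-1,3).round(1)[[0,4,8]])
L=(P[0:80,240:320].reshape(-1,3)-tp)@R
K=L[(L[:,1]>-14)&(L[:,1]<-7)&(L[:,2]>98)]
# outer circle fit w/ convex hull
top=np.median(K[:,1]);h=K[abs(K[:,1]-top)<1.5];print('top y',top,len(h),h.min(0),h.max(0))
hc=(h[:,2]>105); r=np.hypot(h[hc][:,0]-0.4,h[hc][:,2]-112.8);print('r',r.min(),r.max())
bore=at(190+385/4.4,150/4.4,tp[2]-top)
print('bore rim in tool',R.T@(bore-tp)); print('tip in tool',R.T@(tip-tp), 'world',tip)
E
```

```text
depth at tip [[601.4  60.9 179.7]
 [600.8  60.1 181.5]
 [600.7  59.4 180.7]]
top y -10.215024623705531 2080 [-12.20618906 -11.70882355  98.004419  ] [ 13.02819205  -8.71684893 125.59487619]
r 6.9214373268602305 13.155489394311077
bore rim in tool [  0.41514089 -10.16682091 112.70155619]
tip in tool [  1.24678464  25.3876644  113.24746258] world [600.84783278  60.01559236 181.        ]
```

The pin tip shows through the bore at image (279,48), only 0.8 / 0.5 mm off the bore axis. About 44.5 mm remain to lower.

>>> servo_tool(plan=[{"delta_pos": [0.8,5,0.5],"dr": [0,0,0],"jaw": 5},{"delta_pos": [0.8,12,0.5],"dr": [0,0,0],"jaw": 5},{"delta_pos": [0.8,18,0.5],"dr": [0,0,0],"jaw": 5},{"delta_pos": [0.8,24,0.5],"dr": [0,0,0],"jaw": 5},{"delta_pos": [0.8,24,0.5],"dr": [0,0,0],"jaw": 5}])

```text
clock: 13.15
tool_pos: [500.1, 8.7, 181.7]
eef_rot: [0.604, -0.368, 0.368, -0.603]
wrist_force: [0.4, 0.2, -5.4]
opening: 27.2
```

```bash
python3 - <<'E'
from h import *
s=robot.state();print(s['tool_pos'],s['opening'],s['wrist_force'],s['torque'],np.round(Rot.from_quat(s['eef_rot']).as_matrix(),3).tolist())
E
```

```text
[500.11604275   8.73987317 181.71795983] 27.246950719303157 [ 0.38361059  0.16623254 -5.41456171] [-0.02943967  0.0077485  -0.02861099] [[0.458, -0.0, 0.889], [-0.889, -0.001, 0.458], [0.0, -1.0, -0.001]]
```

Down 24.5 mm with no side force, so the pins are in the bores. 20 mm to go.

>>> servo_tool(plan=[{"delta_pos": [0,6,0],"dr": [0,0,0],"jaw": 5},{"delta_pos": [0,12,0],"dr": [0,0,0],"jaw": 5},{"delta_pos": [0,17,0],"dr": [0,0,0],"jaw": 5},{"delta_pos": [0,18,0],"dr": [0,0,0],"jaw": 5},{"delta_pos": [0,18,0],"dr": [0,0,0],"jaw": 5}])

```text
clock: 13.78
tool_pos: [500.2, 8.7, 163.7]
eef_rot: [0.604, -0.368, 0.368, -0.603]
wrist_force: [-0.1, 0.2, -7.0]
opening: 26.6
```

>>> servo_tool(plan=[{"delta_pos": [0,1,0],"dr": [0,0,0],"jaw": 5},{"delta_pos": [0,2,0],"dr": [0,0,0],"jaw": 5},{"delta_pos": [0,2.5,0],"dr": [0,0,0],"jaw": 5},{"delta_pos": [0,2.5,0],"dr": [0,0,0],"jaw": 5}])

```text
clock: 14.28
tool_pos: [500.2, 8.7, 161.2]
eef_rot: [0.604, -0.368, 0.368, -0.603]
wrist_force: [0.3, -0.2, -6.6]
opening: 27.1
```

```bash
python3 - <<'E'
from h import *
s=robot.state();print(s['tool_pos'],s['opening'],s['wrist_force'],s['torque'],np.round(Rot.from_quat(s['eef_rot']).as_matrix(),3).tolist(),s['q'])
c=robot.get_calibration('wrist')
p,d=robot.camera('wrist');np.savez('pics/w12.npz',p=p,d=d,R=c['R'],t=c['t'],tp=s['tool_pos'],q=s['eef_rot'])
cv2.imwrite('pics/w12c.png',cv2.resize(cv2.cvtColor(p,cv2.COLOR_RGB2BGR)[0:110,190:370],None,fx=3,fy=3,interpolation=cv2.INTER_CUBIC))
P=cloud(c,d);K=P[5:80,240:320].reshape(-1,3);K=K[(K[:,2]>160)&(K[:,2]<180)];print('knuckle top z',np.median(K[:,2]))
b,_=robot.camera('side');cv2.imwrite('pics/side12.png',cv2.resize(cv2.cvtColor(b,cv2.COLOR_RGB2BGR)[150:270,200:320],(500,500),interpolation=cv2.INTER_CUBIC))
a=cv2.imread('pics/w12c.png');b=cv2.imread('pics/side12.png');a=cv2.copyMakeBorder(a,0,170,0,0,cv2.BORDER_CONSTANT)
cv2.imwrite('pics/both12.png',cv2.resize(np.hstack([a,b]),None,fx=.76,fy=.76))
E
```

```text
[500.16736681   8.71826891 161.21899634] 27.11743587064727 [ 0.32006593 -0.15922319 -6.57261409] [-0.01720259  0.03447115  0.04279148] [[0.458, -0.0, 0.889], [-0.889, -0.001, 0.458], [0.0, -1.0, -0.001]] [-1.35435176e-01  3.67811252e-01  1.69569217e+00 -8.26137371e-04
  1.07828053e+00  9.60448001e-01]
knuckle top z 171.39769730158002
```

View pics/both12.png

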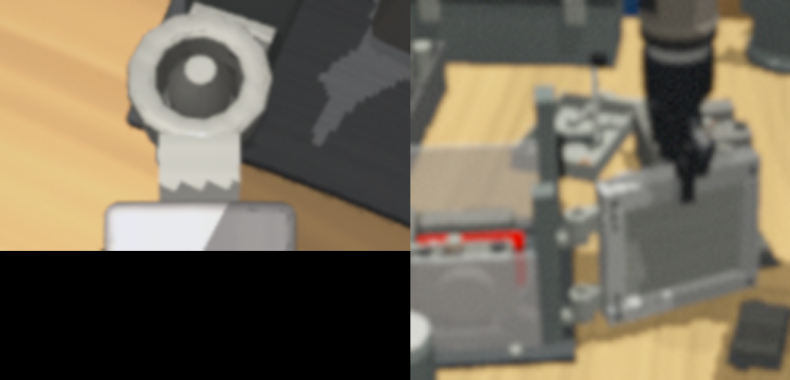

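>>> servo_tool(plan=[{"delta_pos": [0,0.6,0],"dr": [0,0,0],"jaw": 5},{"delta_pos": [0,1.2,0],"dr": [0,0,0],"jaw": 5},{"delta_pos": [0,1.2,0],"dr": [0,0,0],"jaw": 5}])

```text
clock: 14.75
tool_pos: [500.3, 8.7, 160.5]
eef_rot: [0.604, -0.368, 0.369, -0.603]
wrist_force: [-2.0, -0.6, -1.4]
opening: 27.3
```

>>> servo_tool(plan=[{"delta_pos": [0,0.6,0],"dr": [0,0,0],"jaw": 5},{"delta_pos": [0,1,0],"dr": [0,0,0],"jaw": 5},{"delta_pos": [0,1,0],"dr": [0,0,0],"jaw": 5}])

```text
clock: 15.12
tool_pos: [500.4, 8.5, 160.1]
eef_rot: [0.604, -0.368, 0.369, -0.604]
wrist_force: [-5.3, -0.5, 5.0]
opening: 26.7
```

Seated: TCP z is 160.1 against the expected 160.7, and the support force has changed sign to +5 N. Next I swing the gate 63° along the arc about the hinge, which sits at tool (0.4, ·, 112.7).

>>> servo_tool(plan=[{"delta_pos": [13.7,-0.5,0.8],"dr": [0,-7,0],"jaw": 5},{"delta_pos": [27.3,-0.5,3.2],"dr": [0,-14,0],"jaw": 5},{"delta_pos": [40.4,-0.5,7.3],"dr": [0,-21,0],"jaw": 5},{"delta_pos": [53.0,-0.5,13.0],"dr": [0,-28,0],"jaw": 5},{"delta_pos": [64.7,-0.5,20.1],"dr": [0,-35,0],"jaw": 5},{"delta_pos": [75.5,-0.5,28.7],"dr": [0,-42,0],"jaw": 5},{"delta_pos": [85.2,-0.5,38.5],"dr": [0,-49,0],"jaw": 5},{"delta_pos": [93.6,-0.5,49.3],"dr": [0,-56,0],"jaw": 5},{"delta_pos": [100.6,-0.5,61.2],"dr": [0,-63,0],"jaw": 5},{"delta_pos": [100.6,-0.5,61.2],"dr": [0,-63,0],"jaw": 5}])

```text
clock: 16.38
tool_pos: [601.8, -53.2, 160.5]
eef_rot: [0.708, 0.002, -0.0, -0.707]
wrist_force: [1.3, -1.9, 0.0]
opening: 27.4
```

```bash
python3 - <<'E'
from h import *
s=robot.state();R=Rot.from_quat(s['eef_rot']).as_matrix();print(s['tool_pos'],s['opening'],s['wrist_force'],s['torque'],np.round(R,3).tolist(),s['q'],'zdir',np.degrees(np.arctan2(R[1,2],R[0,2])))
print('hinge est',s['tool_pos']+R@[0.4,0,112.7])
c=robot.get_calibration('wrist')
p,d=robot.camera('wrist');np.savez('pics/w13.npz',p=p,d=d,R=c['R'],t=c['t'],tp=s['tool_pos'],q=s['eef_rot'])
cv2.imwrite('pics/w13.png',cv2.cvtColor(p,cv2.COLOR_RGB2BGR))
P=cloud(c,d);P[d<=0]=np.nan
# gate rail edges in world & latch post/hinge post tops
Q=P.reshape(-1,3)
b,_=robot.camera('scene');cv2.imwrite('pics/scene13.png',cv2.resize(cv2.cvtColor(b,cv2.COLOR_RGB2BGR)[170:320,230:400],None,fx=4,fy=4,interpolation=cv2.INTER_CUBIC))
E
```

```text
[601.77726851 -53.22905481 160.51330464] 27.376131550170946 [ 1.28682247 -1.88500949  0.03935449] [ 0.19142462 -0.40439546 -0.20463901] [[1.0, 0.002, -0.003], [0.003, -0.001, 1.0], [0.002, -1.0, -0.001]] [-2.14620177e-01  5.44284011e-01  1.40042810e+00 -8.35290134e-04
  1.19430423e+00 -2.16925074e-01] zdir 90.14951082883373
hinge est [601.88318091  59.47150923 160.3661765 ]
```

View pics/w13.png

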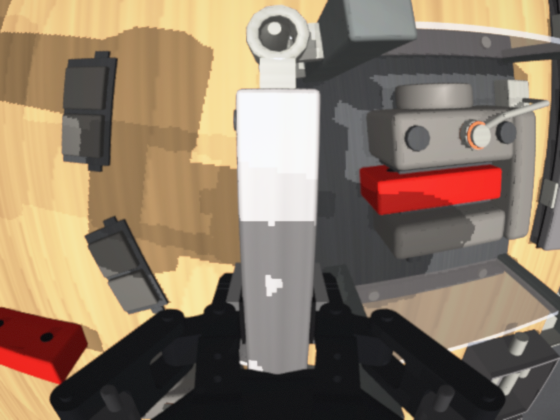

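View pics/scene13.png

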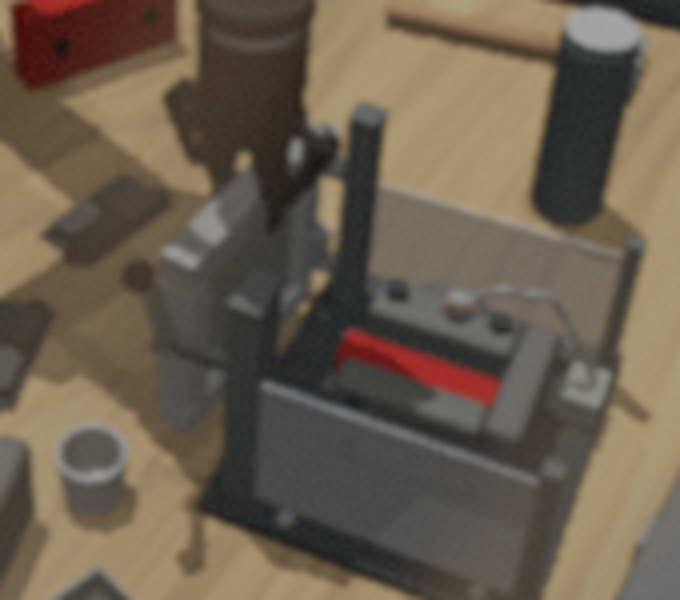

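>>> servo_tool(plan=[{"delta_pos": [5.9,0,0.1],"dr": [0,-3,0],"jaw": 5},{"delta_pos": [9.8,0,0.4],"dr": [0,-5,0],"jaw": 5},{"delta_pos": [13.7,0,0.8],"dr": [0,-7,0],"jaw": 5},{"delta_pos": [13.7,0,0.8],"dr": [0,-7,0],"jaw": 5}])

```text
clock: 16.98
tool_pos: [614.7, -52.0, 160.6]
eef_rot: [0.706, 0.044, -0.043, -0.705]
wrist_force: [-0.4, -1.5, -2.5]
opening: 26.8
```

```bash
cat > gy.py <<'E'
from h import *
def gateyaw(tag):
    s=robot.state();R=Rot.from_quat(s['eef_rot']).as_matrix();print('tcp',s['tool_pos'].round(1),'op',round(s['opening'],1),'F',s['wrist_force'].round(1),'T',s['torque'].round(2),'zdir',np.degrees(np.arctan2(R[1,2],R[0,2])).round(2),'t',s['clock'])
    c=robot.get_calibration('wrist');p,d=robot.camera('wrist')
    cv2.imwrite(f'pics/{tag}.png',cv2.cvtColor(p,cv2.COLOR_RGB2BGR));np.savez(f'pics/{tag}.npz',p=p,d=d,R=c['R'],t=c['t'],tp=s['tool_pos'],q=s['eef_rot'])
    P=cloud(c,d);P[d<=0]=np.nan;Q=P.reshape(-1,3)
    L=(Q-s['tool_pos'])@R
    S=np.c_[(Q[:,:2]-SO)@SR,Q[:,2]]
    return P,S,L,R,s,p
E
python3 - <<'E'
from gy import *
P,S,L,R,s,p=gateyaw('w14')
# rail sides by tool-z bins on the top
m=(S[:,2]>190)&(S[:,2]<200)&(L[:,2]>15)&(L[:,2]<88)&(abs(L[:,0])<18)
c=[]
for b in range(18,86,4):
    k=L[m&(L[:,2]>=b)&(L[:,2]<b+4)]
    if len(k)>10:c.append([b+2,(k[:,0].min()+k[:,0].max())/2])
c=np.array(c);k=np.polyfit(c[:,0],c[:,1],1);print('gate vs tool deg',np.degrees(np.arctan(k[0])),k)
E
```

```text
tcp [614.7 -52.  160.6] op 26.8 F [-0.4 -1.5 -2.5] T [0.07 0.05 0.03] zdir 97.06 t 16.975
gate vs tool deg 0.09346369722895526 [ 0.00163125 -0.0630234 ]
```

>>> servo_tool(plan=[{"delta_pos": [2,0,0],"dr": [0,-1,0],"jaw": 5},{"delta_pos": [3,0,0],"dr": [0,-1.5,0],"jaw": 5},{"delta_pos": [3,0,0],"dr": [0,-1.5,0],"jaw": 5}])

```text
clock: 17.4
tool_pos: [616.6, -51.7, 160.7]
eef_rot: [0.705, 0.052, -0.052, -0.705]
wrist_force: [-4.9, -2.1, 0.2]
opening: 26.7
```

```bash
python3 - <<'E'
from gy import *
gateyaw('w15')
a,d=robot.camera('scene');cv2.imwrite('pics/scene15.png',cv2.resize(cv2.cvtColor(a,cv2.COLOR_RGB2BGR)[170:320,230:400],None,fx=4,fy=4,interpolation=cv2.INTER_CUBIC))
E
```

```text
tcp [616.6 -51.7 160.7] op 26.7 F [-4.9 -2.1  0.2] T [ 0.08  0.79 -0.81] zdir 98.45 t 17.4
```

View pics/w15.png

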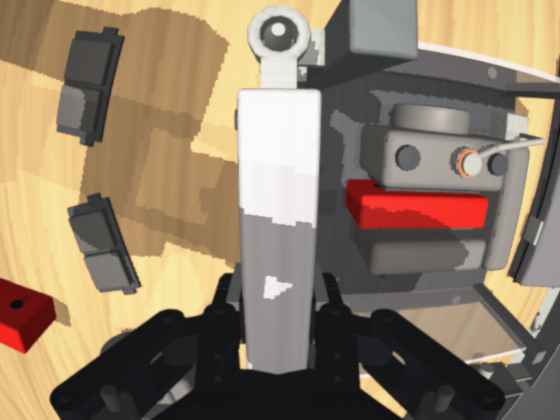

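View pics/scene15.png

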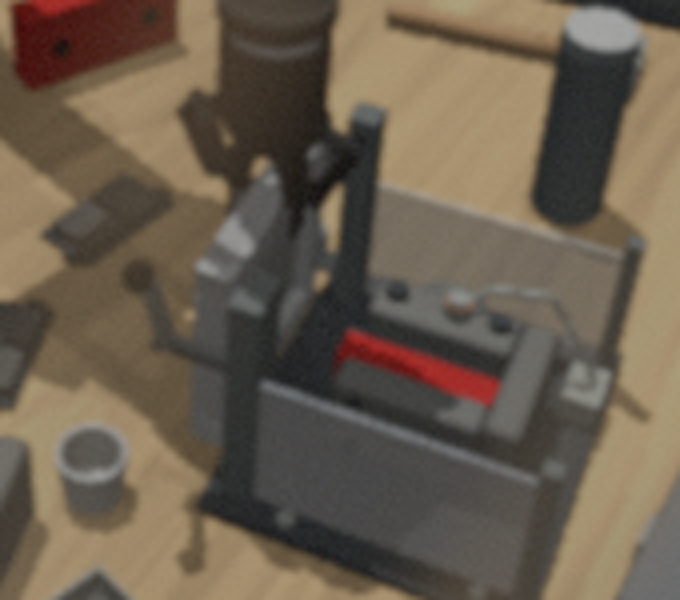

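The gate is against its stop: -4.9 N, yaw 98.4°, both pins showing through the knuckle. I release and rise.

>>> servo_tool(plan=[{"delta_pos": [0,0,0],"dr": [0,0,0],"jaw": 32},{"delta_pos": [0,0,0],"dr": [0,0,0],"jaw": 45},{"delta_pos": [0,0,0],"dr": [0,0,0],"jaw": 55},{"delta_pos": [0,0,0],"dr": [0,0,0],"jaw": 55},{"delta_pos": [0,-30,0],"dr": [0,0,0],"jaw": 55},{"delta_pos": [0,-75,0],"dr": [0,0,0],"jaw": 55},{"delta_pos": [0,-120,0],"dr": [0,0,0],"jaw": 55},{"delta_pos": [0,-160,0],"dr": [0,0,0],"jaw": 0},{"delta_pos": [0,-160,0],"dr": [0,0,0],"jaw": 0}])

```text
clock: 18.62
tool_pos: [617.9, -51.8, 324.7]
eef_rot: [0.706, 0.055, -0.05, -0.704]
wrist_force: [-0.1, -0.7, 0.1]
opening: 19.4
```

```bash
python3 - <<'E'
from gy import *
P,S,L,R,s,p=gateyaw('w16')
m=(S[:,2]>188)&(S[:,2]<200)&(S[:,0]>-150)&(S[:,0]<-105)&(S[:,1]>-105)&(S[:,1]<90)
T=S[m];print(len(T),cv2.minAreaRect(T[:,:2].astype(np.float32)),np.median(T[:,2]))
for nm,(a,b) in dict(h=(80,130),l=(-135,-90)).items():
    T=S[(S[:,2]>198)&(S[:,2]<208)&(S[:,0]>-108)&(S[:,0]<-70)&(S[:,1]>a)&(S[:,1]<b)]
    if len(T):print(nm,len(T),cv2.minAreaRect(T[:,:2].astype(np.float32)))
print(robot.state()['q'])
E
```

```text
tcp [617.9 -51.8 324.7] op 19.4 F [-0.1 -0.7  0.1] T [-0.05 -0.01 -0.02] zdir 98.45 t 18.625
5722 ((-122.47099304199219, -7.9945831298828125), (179.23194885253906, 27.48586082458496), 89.39398956298828) 192.40376177284722
h 845 ((-87.66199493408203, 108.9600830078125), (24.372249603271484, 24.5673770904541), 1.0645391941070557)
l 17 ((-98.90110778808594, -112.50501251220703), (1.0618802309036255, 15.673733711242676), 2.5357859134674072)
[-2.06973911e-01  4.78365852e-01  1.06664156e+00 -4.25896189e-04
  1.59372358e+00 -3.54490692e-01]
```

View pics/w16.png

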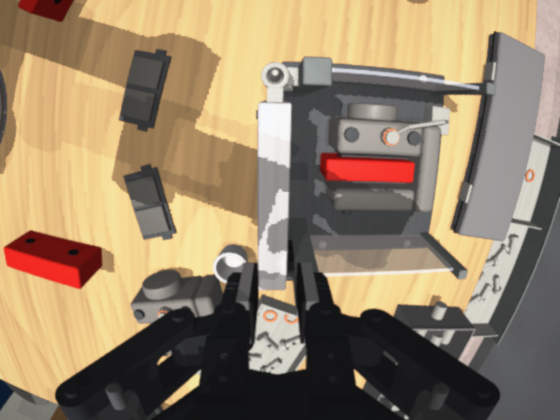

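The gate is shut: the rail is within about 1° of the posts, it is released, and the spacer is still home. Next is the latch. I move over to the outer side of the knob and measure it.

>>> servo_tool(plan=[{"delta_pos": [-34,0,-60],"dr": [0,0,0],"jaw": 0},{"delta_pos": [-34,0,-120],"dr": [0,0,0],"jaw": 0},{"delta_pos": [-34,0,-170],"dr": [0,0,0],"jaw": 0},{"delta_pos": [-34,0,-187],"dr": [0,0,0],"jaw": 0},{"delta_pos": [-34,0,-187],"dr": [0,0,0],"jaw": 0},{"delta_pos": [-34,0,-187],"dr": [0,0,0],"jaw": 0}])

```text
clock: 19.42
tool_pos: [611.1, -239.9, 322.0]
eef_rot: [0.705, 0.053, -0.052, -0.705]
wrist_force: [-0.1, 0.6, -0.0]
opening: -0.3
```

```bash
python3 - <<'E'
from gy import *
P,S,L,R,s,p=gateyaw('w17')
k=robot.place_of('latch_knob','wrist')[:2];print(k)
c=robot.get_calibration('wrist')
for q in k:
    o,dd=ray(c,*q['location'],True);X=o+dd*(219.5-o[2])/dd[2];print(X.round(1),'tool',((X-s['tool_pos'])@R).round(1))
# ball top by height
hsv=cv2.cvtColor(p,cv2.COLOR_RGB2HSV)
m=(S[:,2]>212)&(S[:,2]<236)&(S[:,1]<-118)&(S[:,1]>-175)&(S[:,0]<-125)&(S[:,0]>-180)
T=P.reshape(-1,3)[m];print(len(T),T.min(0).round(1),T.max(0).round(1)); LL=L[m];print('tool',LL.min(0).round(1),LL.max(0).round(1))
E
```

```text
tcp [ 611.1 -239.9  322. ] op -0.3 F [-0.1  0.6 -0. ] T [ 0.03 -0.01 -0.01] zdir 98.54 t 19.425
[{'location': [278.5, 154.4], 'conf': 0.55}]
[ 605.6 -193.6  219.5] tool [  1.2 102.4  46.7]
657 [ 594.  -202.3  212.1] [ 614.8 -180.   231.8]
tool [-9.9 90.1 38. ] [ 10.4 109.8  59.5]
```

View pics/w17.png

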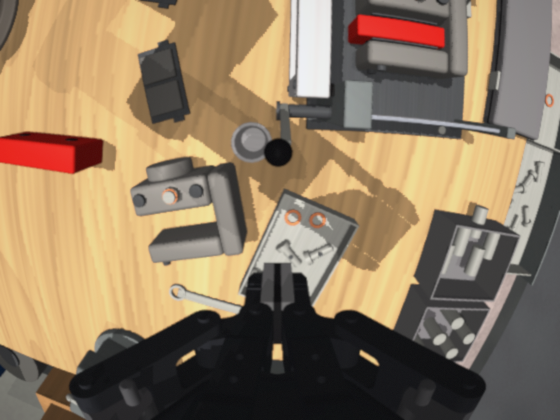

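The knob is at (278,152) in the picture, which is tool (0, 101, 48). That puts it straight ahead of the fingers. I lower to z ≈ 205, then push.

>>> servo_tool(plan=[{"delta_pos": [0,50,0],"dr": [0,0,0],"jaw": 0},{"delta_pos": [0,95,0],"dr": [0,0,0],"jaw": 0},{"delta_pos": [0,117,0],"dr": [0,0,0],"jaw": 0},{"delta_pos": [0,117,0],"dr": [0,0,0],"jaw": 0},{"delta_pos": [0,117,0],"dr": [0,0,0],"jaw": 0}])

```text
clock: 20.15
tool_pos: [612.3, -239.5, 207.3]
eef_rot: [0.706, 0.055, -0.051, -0.704]
wrist_force: [0.6, 0.9, 0.4]
opening: -0.0
```

>>> servo_tool(plan=[{"delta_pos": [0,0,15],"dr": [0,0,0],"jaw": 0},{"delta_pos": [0,0,28],"dr": [0,0,0],"jaw": 0},{"delta_pos": [0,0,38],"dr": [0,0,0],"jaw": 0},{"delta_pos": [0,0,46],"dr": [0,0,0],"jaw": 0},{"delta_pos": [0,0,54],"dr": [0,0,0],"jaw": 0},{"delta_pos": [0,0,61],"dr": [0,0,0],"jaw": 0},{"delta_pos": [0,0,68],"dr": [0,0,0],"jaw": 0},{"delta_pos": [0,0,72],"dr": [0,0,0],"jaw": 0},{"delta_pos": [0,0,72],"dr": [0,0,0],"jaw": 0}])

```text
clock: 21.28
tool_pos: [601.5, -168.0, 207.1]
eef_rot: [0.706, 0.055, -0.052, -0.704]
wrist_force: [0.9, 0.1, -0.3]
opening: 0.2
```

```bash
python3 - <<'E'
from gy import *
gateyaw('w18')
a,d=robot.camera('scene');cv2.imwrite('pics/scene18.png',cv2.resize(cv2.cvtColor(a,cv2.COLOR_RGB2BGR)[170:320,230:400],None,fx=4,fy=4,interpolation=cv2.INTER_CUBIC))
E
```

```text
tcp [ 601.5 -168.   207.1] op 0.2 F [ 0.9  0.1 -0.3] T [0.05 0.03 0.01] zdir 98.65 t 21.275
```

View pics/scene18.png

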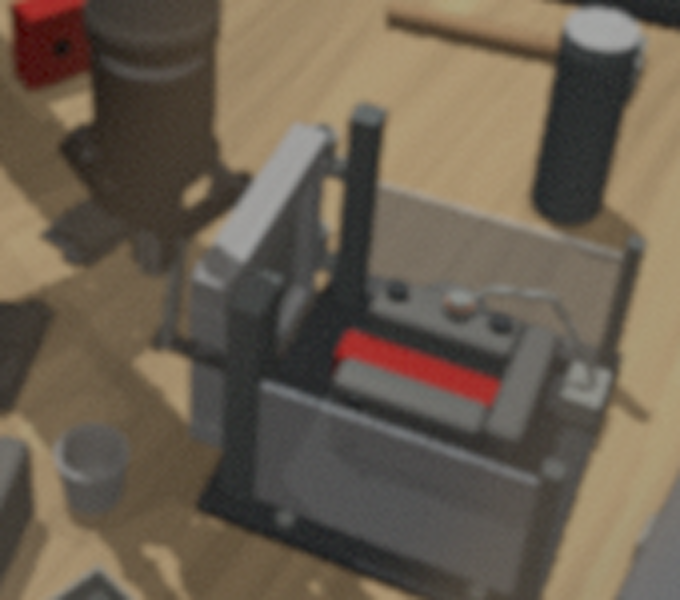

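View pics/w18.png

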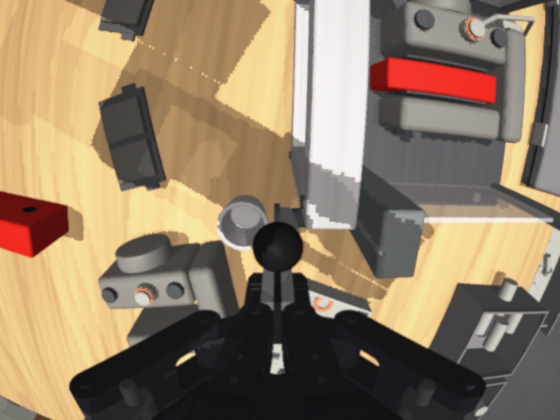

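The knob is still touching the fingertips at (277,247), just past upright. I keep pushing.

>>> servo_tool(plan=[{"delta_pos": [0,0,8],"dr": [0,0,0],"jaw": 0},{"delta_pos": [0,0,16],"dr": [0,0,0],"jaw": 0},{"delta_pos": [0,0,24],"dr": [0,0,0],"jaw": 0},{"delta_pos": [0,0,30],"dr": [0,0,0],"jaw": 0},{"delta_pos": [0,0,30],"dr": [0,0,0],"jaw": 0}])

```text
clock: 22.0
tool_pos: [597.0, -138.1, 207.2]
eef_rot: [0.706, 0.055, -0.052, -0.704]
wrist_force: [-0.7, -0.2, -0.2]
opening: -0.0
```

```bash
python3 - <<'E'
from gy import *
gateyaw('w19')
a,d=robot.camera('scene');cv2.imwrite('pics/scene19.png',cv2.resize(cv2.cvtColor(a,cv2.COLOR_RGB2BGR)[170:320,230:400],None,fx=4,fy=4,interpolation=cv2.INTER_CUBIC))
E
```

```text
tcp [ 597.  -138.1  207.2] op -0.0 F [-0.7 -0.2 -0.2] T [0.02 0.04 0.02] zdir 98.67 t 22.0
```

View pics/scene19.png

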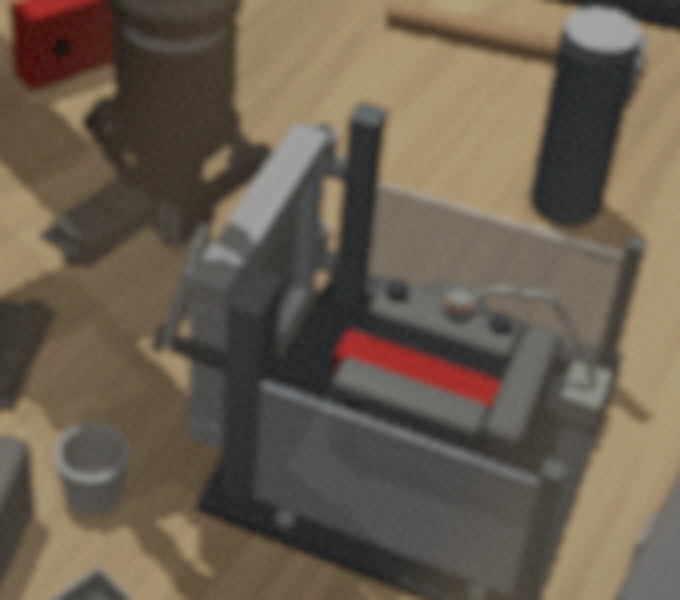

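View pics/w19.png

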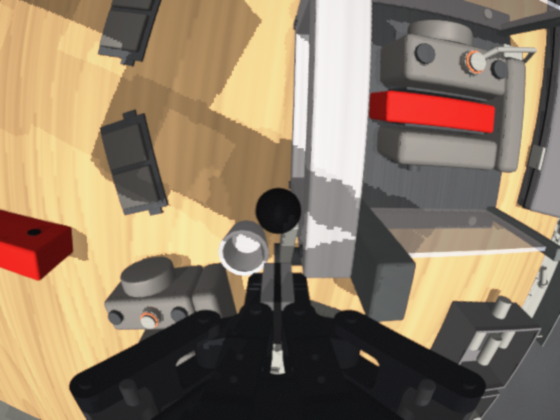

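>>> servo_tool(plan=[{"delta_pos": [0,0,0],"dr": [0,0,0],"jaw": 0},{"delta_pos": [0,0,-30],"dr": [0,0,0],"jaw": 0},{"delta_pos": [0,0,-70],"dr": [0,0,0],"jaw": 0},{"delta_pos": [0,-30,-80],"dr": [0,0,0],"jaw": 0},{"delta_pos": [0,-70,-90],"dr": [0,0,0],"jaw": 0},{"delta_pos": [0,-100,-90],"dr": [0,0,0],"jaw": 0}])

```text
clock: 22.85
tool_pos: [610.1, -228.8, 308.9]
eef_rot: [0.706, 0.055, -0.05, -0.704]
wrist_force: [0.2, 0.2, 1.1]
opening: -0.5
```

```bash
python3 - <<'E'
from gy import *
gateyaw('w20')
a,d=robot.camera('scene');cv2.imwrite('pics/scene20.png',cv2.resize(cv2.cvtColor(a,cv2.COLOR_RGB2BGR)[170:320,230:400],None,fx=4,fy=4,interpolation=cv2.INTER_CUBIC))
E
```

```text
tcp [ 610.1 -228.8  308.9] op -0.5 F [0.2 0.2 1.1] T [-0.02  0.02 -0.05] zdir 98.55 t 22.85
```

View pics/scene20.png

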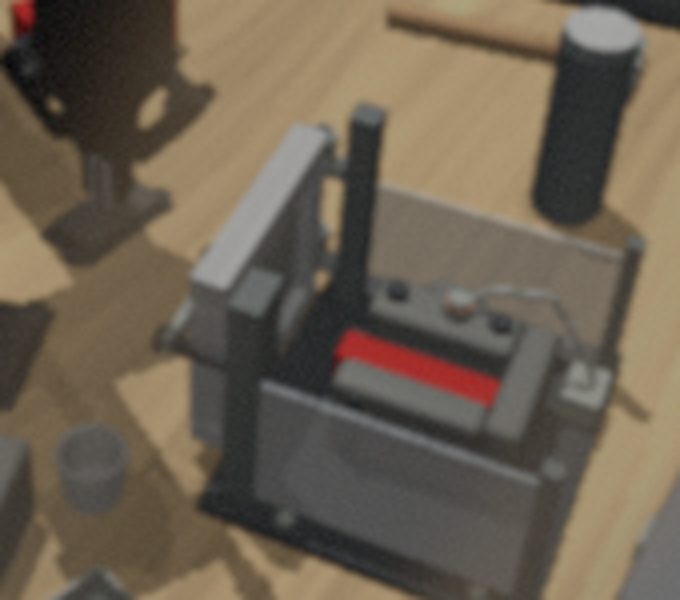

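View pics/w20.png

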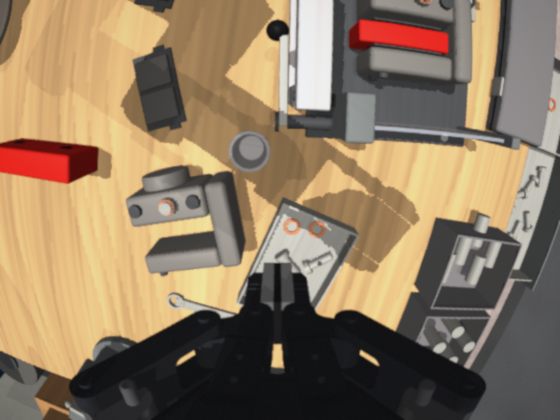

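>>> servo_tool(plan=[{"delta_pos": [-20,-20,30],"dr": [0,0,0],"jaw": 0},{"delta_pos": [-50,-40,90],"dr": [0,0,0],"jaw": 0},{"delta_pos": [-70,-60,130],"dr": [0,0,0],"jaw": 0},{"delta_pos": [-70,-60,130],"dr": [0,0,0],"jaw": 0},{"delta_pos": [-70,-60,130],"dr": [0,0,0],"jaw": 0}])

```text
clock: 23.58
tool_pos: [521.7, -110.3, 368.8]
eef_rot: [0.707, 0.057, -0.049, -0.703]
wrist_force: [0.5, 0.7, -0.7]
opening: 0.1
```

```bash
python3 - <<'E'
from gy import *
SOc=np.array([737.8,-27.8])
P,S,L,R,s,p=gateyaw('w21')
S[:,:2]=(P.reshape(-1,3)[:,:2]-SOc)@SR
m=(S[:,2]>188)&(S[:,2]<202)&(S[:,0]>-145)&(S[:,0]<-105)&(S[:,1]>-102)&(S[:,1]<88)
T=S[m];print('rail',len(T),cv2.minAreaRect(T[:,:2].astype(np.float32)),np.median(T[:,2]))
m=(S[:,2]>160)&(S[:,2]<185)&(S[:,0]>-145)&(S[:,0]<-105)&(S[:,1]>88)&(S[:,1]<125);T=S[m];print('knuckle',len(T),T.min(0),T.max(0),np.median(T,0))
for a,b,l,h in [(80,130,'h',0),(-140,-90,'l',0)]:
    T=S[(S[:,2]>198)&(S[:,2]<208)&(S[:,0]>-108)&(S[:,0]<-70)&(S[:,1]>a)&(S[:,1]<b)];print(l,len(T),cv2.minAreaRect(T[:,:2].astype(np.float32)) if len(T)>3 else '')
hs=cv2.cvtColor(p,cv2.COLOR_RGB2HSV).reshape(-1,3)
m=(S[:,2]>110)&(S[:,2]<175)&(S[:,0]>-175)&(S[:,0]<-140)&(S[:,1]>-115)&(S[:,1]<0);T=S[m]
for y in range(-115,0,10):
    k=T[(T[:,1]>=y)&(T[:,1]<y+10)]
    if len(k):print(y,len(k),k[:,2].min().round(1),np.median(k[:,2]).round(1),k[:,2].max().round(1))
rd=(((hs[:,0]<8)|(hs[:,0]>172))&(hs[:,1]>150))&(S[:,2]>64)&(S[:,2]<80)&(S[:,0]>-120)&(S[:,0]<90)&(abs(S[:,1])<40);T=S[rd];print('spacer',np.percentile(T,[1,99],axis=0).round(1))
X=[]
for n in ['scene','side']:
    a,d=robot.camera(n);cv2.imwrite(f'pics/{n}21.png',cv2.cvtColor(a,cv2.COLOR_RGB2BGR))
E
python3 - <<'E'
import cv2,numpy as np
a=cv2.imread('pics/scene21.png');b=cv2.imread('pics/side21.png');w=cv2.imread('pics/w21.png')
cv2.imwrite('pics/both21.png',np.vstack([np.hstack([cv2.resize(a[170:320,230:400],(400,300)),cv2.resize(b[130:280,180:350],(400,300))]),cv2.resize(w[0:210],(800,300))]))
E
```

```text
tcp [ 521.7 -110.3  368.8] op 0.1 F [ 0.5  0.7 -0.7] T [ 0.04 -0.02  0.04] zdir 98.6 t 23.575
rail 4405 ((-125.12648010253906, -10.621673583984375), (180.24655151367188, 29.445194244384766), 89.40795135498047) 192.12250200014486
knuckle 495 [-137.30828053   88.1244382   160.11967839] [-112.19438617  116.65470875  181.07117233] [-126.04303378  102.60794144  171.00697533]
h 500 ((-90.69535827636719, 105.77694702148438), (24.225296020507812, 24.233346939086914), 1.1462345123291016)
l 560 ((-89.9930419921875, -107.05690002441406), (24.064647674560547, 33.99419021606445), 0.09778060764074326)
-115 125 127.6 141.3 145.6
-105 100 123.4 141.1 172.7
-95 115 125.9 142.1 174.0
-85 131 122.9 141.5 173.9
-75 78 128.5 141.1 174.3
-65 64 127.8 140.9 143.0
-55 65 130.3 141.1 142.9
-45 69 128.2 141.3 143.3
-35 119 133.9 142.1 173.4
-25 156 131.8 142.6 146.0
-15 28 133.7 138.4 142.2
spacer [[-60.1 -15.1  65.6]
 [ 58.5  12.6  73.2]]
```

View pics/both21.png

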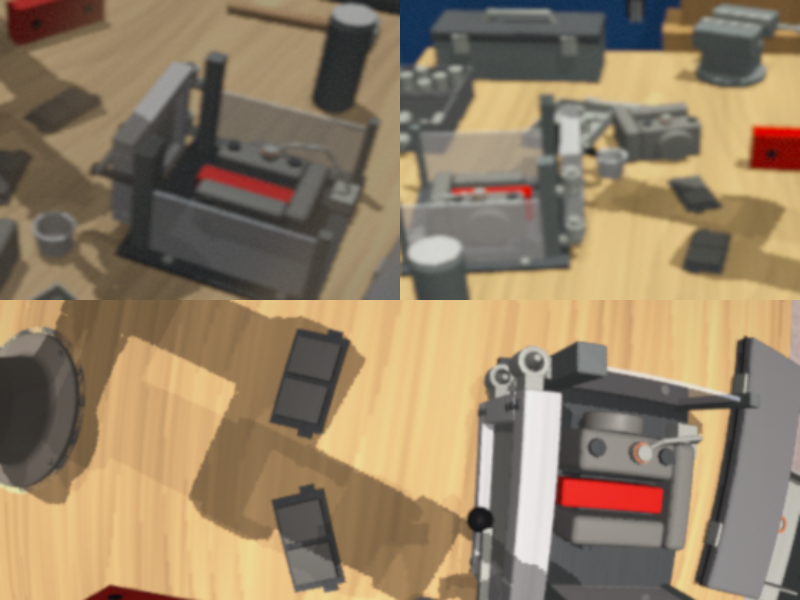

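All checks pass, so I'm handing the job in.

```bash
python3 - <<'E'
from plant import robot
print(robot.sign_off(), robot.state()['clock'])
E
```

```text
the job is handed in; nothing more can be done
the job is handed in; nothing more can be done
```

The test stand is ready and the job is handed in; the last move ended at about 23.6 s. I pushed the spacer home and lowered the gate onto both pintles at about 70° open. I then swung it shut on the pins, tipped the latch over and backed off.

**Last checks:**
- **Spacer:** it stopped against the bridge at 18 N. In the stand's frame it now spans x -60.1 to +58.5 mm, so its centre is within about 1 mm of home.
- **Gate on the pintles:** when I lowered it, the support force changed sign to +5 N within 0.6 mm of the expected height. The upper knuckle's top now reads z 171.0 against a nominal 172, with the pin showing through the bore.
- **Gate shut:** it met the stop at -4.9 N, and the rail is within about 1° of the stand's yaw.
- **Latch bar:** its top reads z 141 to 142.6 mm along its whole length, so it lies level across the gate.
- **Robot:** it is clear of everything, with the wrist force near zero.
- **Bystanders:** I didn't knowingly touch any of them, and the pictures show none displaced. I didn't measure each one.

**Disagreements:**
- My first stand fit, from farther away, was about 3.5 mm off a closer view of the pintles. I used the closer view for the hanging.
- The rail top read z 192 in the last views, against 196 nominal. I put that down to side-face pixels in the sample and trusted the knuckle reading.
- I tried one move call without the turn field and it was refused, with no effect.

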